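# Prop the moulding bin's lid and pile up the repair mouldings

## Robot

A 6-joint arm with a two-finger parallel gripper is mounted at the origin on the work surface. World frame = base frame: x ahead of the robot, y to its left, z up, the work surface at z = 0. Lengths are in m, angles in rad, forces in N, time in s.
With the tool pointing down it reaches from about 0.375 to 0.9 m from the base axis. Payload 3.1 kg.
Tool frame: the origin (TCP) lies midway between the tips of the shut fingers; the grasp point (between the pads) lies pinch_z behind it (pinch_z is the distance from the TCP to the grasp point, in m); y points along the fingers, z is the direction in which the jaws open and shut, and the axes are right-handed (so a half turn about y gives the same grasp; the last joint's range is limited). The gripper opens to 87 mm and grips with 3 to 60 N. Pads are 19 mm wide; open, the fingers measure 117 mm over their backs; the gripper's body (75 mm by 190 mm) begins 51 mm behind the grasp point.
Start: joints at [-1.395, 0.527, 1.433, -0, 1.181, -0.178], TCP at [0.217, -0.586, 0.223] pointing down, gripper open.
Joint ranges: [-3.08, 3.08], [-0.75, 2.2], [0.22, 2.44], [-1.43, 4.57], [0, 2.65], [-2.85, 2.85]. Speed limits (rad/s): [2.79, 2.79, 3.14, 3.14, 3.14, 3.14].

## Interface

Orientations are given as a unit quaternion [x, y, z, w].
In Python, from rig import get_obs, camera, hand_in, pinch_z gives the robot as it stands. The module is installed in compiled form; this text tells all that it offers.
- The arm moves only by the tool arm_command, never from a script. Its argument "plan" is a list of rows, each a list of 2 entries, a list of its own where there are three numbers: the shift along the world's x, y, z in units of 25 mm (1.0 is 25 mm), then the turn about the world's z in units of 5 degrees (1.0 is 5 degrees). A call has 1 to 5 rows; each row is the pose to reach, as a shift and turn from the pose commanded when the call began; what a row does not reach only later rows make up. A row lasts 1/10 s, in which the tool goes at most 50 mm and 8.59 degrees, less where a joint would pass 70% of its speed; a pose out of reach is approached as far as the arm can. A call with a gripper value outside its range is refused whole. "fingers" is the opening, from -1 (shut) to 1 (fully open), set as the call begins (left out, the last holds). The fingers move at their own pace and stop on an object; "force" is the grip in N (left out, the last holds). Time passes only in rows, so rows that repeat a pose let the fingers close. It gives the time, the measured TCP pose, the force and the opening at its end, in the units of the state.
- get_obs(): the state, without advancing time (a new reading comes with each control period).
- camera(name): name is "side" or "top" or "wrist"; returns a dict with "pixels" (420x560x3 uint8, red, green, blue), "camera_matrix" (3x3 intrinsics, pixels), "distortion" ([k1, k2, p1, p2, k3] as OpenCV has them; the pictures are not rectified), "R" (3x3) and "t" (3): a world point X has camera coordinates R X + t. Camera axes: x right, y down, z forward; pixel columns grow to the right and rows downward; lengths in m; the calibration is good to about 2 mm. A picture is of the moment at which its call begins. There is no depth.
- hand_in(): hands the job in, once; it reports no verdict.
The state is a dict: "time": time; "q": joint angles; "joint_velocities": joint speeds; "joint_torque": joint torques, N m; "position": TCP position; "tool_rot": TCP orientation; "ft_force": force on the tool from outside, world axes, zero at the start; "moment": the same for the moment, N m; "grip_width": finger opening in m.
Only numpy, scipy, OpenCV 4.12 (cv2) and the standard library are available. Lean on these libraries where they do the work, as an engineer would, in place of code of your own. Each camera call takes 0.05 s, during which the arm holds its last target.

## Task

Open the lid of the moulding bin and prop it on its steel stay, so that the lid rests on the stay by itself. Then, with the lid still propped, pile all the loose mouldings there are (those in the bin, and the plinth on the bench if it is there) flat on the red dot of the plywood board, ring side up, in one straight pile with the longest at the bottom and each shorter one on top. Finally take the lid off the stay, fold the stay right down and shut the lid fully, leaving the tin, jar, knife and brush alone.

Things in the scene. Friction and masses are not known exactly. Their poses are not given: they have to be found in the camera images.
- bin: White open-topped metal bin fixed to the bench, 190 mm (own x) by 278 mm (own y), 80 mm high, walls 6 mm thick, its inner floor 24 mm above the bench. Origin under its centre on the bench; own z up; own +x points to the hinge side, own -x to the front of the bin. In the world its +x points roughly to the robot's left.
- lid (a joint): Green bin lid, 10 mm thick, hinged along the rim at the bin's own +x side. 0 = shut, grows as it opens upward, 1.9 rad = fully open against its stop, leaning back past upright, where it rests by itself. Left free anywhere below about 1.5 rad it falls shut (weight about 4 N), unless the stay is up: then it rests on the stay at about 1.37 rad. A steel peg (10 mm thick) on the lid's edge, 100 mm from the hinge, comes to bear on the back of the stay.
- lid_hinge (a point): Point in the middle of the lid's hinge line (95 mm from the bin's centre along the bin's own +x, 80 mm above the bench).
- lid_bar (a point): Centre of the lid's brass handle bar: a round bar 12 mm thick and 110 mm long, parallel to the hinge, 45 mm in front of the lid's front edge (free gap 39 mm) and level with the lid's plane. It lies 235 mm from the hinge and 5 mm off the hinge plane to the lid's outer side; when the lid is shut it is 85 mm above the bench.
- stay (a joint): Stay: a flat steel bar 180 mm long, outside the bin's own +y end wall (nearest the robot). 0 = folded, lying level along the wall and pointing to the hinge side; grows as its free end swings up; 0.951 rad = raised against its stop. Friction (about 1 N at the free end) keeps it where it is left. The lid must be opened to more than 1.75 rad before the stay can be swung up or down past the lid's peg; with the stay at its stop, lowering the lid then brings the peg to rest on it.
- stay_hinge (a point): Pivot of the stay (in the bar's middle plane): in the bin's own frame x = -25, y = +154, z = 50 mm.
- stay_pin (a point): Grip point on the stay's red round pin, 12 mm thick, which sticks out 77 mm from the bar parallel to the hinge, away from the bin. The pin is 172 mm from the stay's pivot; the point is 62 mm out from the bar, towards the bin's own +y.
- plinth_mid (a point): Blue plinth moulding, the longest, 124 x 52 x 34 mm (length along its own x, width along y, height along z) with a thin brass band round its sides and a brass ring on its top face; the point is its centre, 17 mm above its underside. If present it lies flat on the open bench near the robot.
- frieze_mid (a point): Dark wood frieze moulding, second longest, 98 x 48 x 32 mm (length along its own x, width along y, height along z) with a thin brass band round its sides and a brass ring on its top face; the point is its centre, 16 mm above its underside. If present it lies flat in the bin, its length roughly across the bin from front to hinge.
- tile_block_mid (a point): White tile moulding, third longest, 76 x 48 x 30 mm (length along its own x, width along y, height along z) with a thin brass band round its sides and a brass ring on its top face; the point is its centre, 15 mm above its underside. If present it lies flat in the bin, its length roughly across the bin from front to hinge.
- boss_mid (a point): Terracotta boss moulding, the shortest, 54 x 48 x 28 mm (length along its own x, width along y, height along z) with a thin brass band round its sides and a brass ring on its top face; the point is its centre, 14 mm above its underside. If present it lies flat in the bin, its length roughly across the bin from front to hinge.
- plinth: The same blue plinth, given by its origin at the centre of its underside.
- frieze: The same wood frieze, given by its origin at the centre of its underside.
- tile_block: The same white tile, given by its origin at the centre of its underside.
- boss: The same terracotta boss, given by its origin at the centre of its underside.
- board_top (a point): Red dot at the centre of the top of a plywood board fixed to the bench: 170 mm (own x) by 110 mm (own y), top 8 mm above the bench. Own z up.
- filler_tin: Bystander: filler tin 80 mm across, 90 mm high; origin under its centre. Leave alone.
- pigment_jar: Bystander: pigment jar 56 mm across, 80 mm high; origin under its centre. Leave alone.
- knife: Bystander: filling knife (spatula) lying on the bench. Leave alone.
- brush: Bystander: brush lying on the bench. Leave alone.
Not all that is in view belongs to the job. Leave any orange look-alike of the plinth alone. Leave any turquoise look-alike of the part that bears board_top alone.

How it is judged:
On the way, in this order (a step that is already met when the one before it is completed fails the run):
1. the lid rests on the raised stay by itself (lid 1.28 to 1.44 rad, stay above 0.88 rad), untouched by the robot for half a second (value of joint lid between 1.28 and 1.44 rad and value of joint stay above 0.88 rad and contact force between each of the arm, the fingers and lid below 0.1 N and contact force between the fingers and stay below 0.1 N), for 0.5 s.
2. all the mouldings present are piled on the board, longest lowest, released and still, while the lid is still propped on the stay (horizontal distance between each of plinth_mid, frieze_mid, tile_block_mid, boss_mid and board_top below 0.03 m and angle between each of plinth_mid, frieze_mid, tile_block_mid, boss_mid's own z axis and vertical below 0.15 rad and linear speed of each of plinth, frieze, tile_block, boss below 0.02 m/s and contact force between the fingers and plinth below 0.1 N and z of each of frieze_mid, tile_block_mid, boss_mid in the frame of plinth_mid above 0.022 m and contact force between the fingers and frieze below 0.1 N and z of each of tile_block_mid, boss_mid in the frame of frieze_mid above 0.022 m and contact force between the fingers and tile_block below 0.1 N and z of boss_mid in the frame of tile_block_mid above 0.022 m and contact force between the fingers and boss below 0.1 N and value of joint lid between 1.28 and 1.44 rad and value of joint stay above 0.88 rad), for 0.4 s.
3. the stay is folded down and the lid shut (value of joint lid below 0.06 rad and value of joint stay below 0.15 rad), for 0.3 s.
At the end, for the whole second after the job is handed in: The lid is shut (below 0.06 rad), the stay folded (below 0.15 rad), and every moulding present is in one pile on the board: centre within 30 mm of the red dot sideways, within 0.15 rad of flat with the ring side up, each shorter one above every longer one, at rest and released (all of step 3 and horizontal distance between each of plinth_mid, frieze_mid, tile_block_mid, boss_mid and board_top below 0.03 m and angle between each of plinth_mid, frieze_mid, tile_block_mid, boss_mid's own z axis and vertical below 0.15 rad and linear speed of each of plinth, frieze, tile_block, boss below 0.02 m/s and contact force between the fingers and plinth below 0.1 N and z of each of frieze_mid, tile_block_mid, boss_mid in the frame of plinth_mid above 0.022 m and contact force between the fingers and frieze below 0.1 N and z of each of tile_block_mid, boss_mid in the frame of frieze_mid above 0.022 m and contact force between the fingers and tile_block below 0.1 N and z of boss_mid in the frame of tile_block_mid above 0.022 m and contact force between the fingers and boss below 0.1 N); the robot touches nothing.
It fails at once if the filler tin is moved more than 30 mm (distance of filler_tin from where it was at the start of the episode above 0.03 m).
It fails at once if the pigment jar is moved more than 30 mm (distance of pigment_jar from where it was at the start of the episode above 0.03 m).
It fails at once if the knife is moved more than 30 mm (distance of knife from where it was at the start of the episode above 0.03 m).
It fails at once if the brush is moved more than 30 mm (distance of brush from where it was at the start of the episode above 0.03 m).
Of plinth, frieze, tile_block, boss only 2 to 4 are there at a start; the rules pass over those that are not, and their reading is None.
At some moment in a run one of plinth may be knocked a few centimetres aside while the robot is not near it.
Once in a run the grip may slacken for a moment while it holds something.
It also fails if it takes over 210 s, if anything falls off the work surface, if the arm or the gripper's body presses on something with over 40 N, if the wrist force passes 120 N, or if a joint passes its speed limit or range.

## Working session

There is one attempt and no reset: what is moved stays moved. The work goes in short steps, Python scripts to look and compute and a tool call to move; the robot and the scene stay as the last step left them, time stands still between calls to the robot, and variables do not carry over. Pictures are saved under pics/ and viewed, and the job is handed in when it is done.

Besides the shell and the picture viewer there is one more tool, called as name(argument=value, ...), one argument or row to a line, values as JSON. arm_command: Moves the arm, as the interface text tells. Its arguments: {"type":"object","properties":{"plan":{"type":"array"},"fingers":{"type":"number"},"force":{"type":"number"}},"required":["plan"]}

```bash
ls; mkdir -p pics
cat > h.py <<'E'
import numpy as np, cv2
from rig import get_obs, camera, hand_in, pinch_z
def snap(n,f):
    c=camera(n); cv2.imwrite('pics/'+f+'.png',cv2.cvtColor(c['pixels'],cv2.COLOR_RGB2BGR)); np.savez('pics/'+f+'.npz',**{k:np.array(v) for k,v in c.items()}); return c
def load(f): return np.load('pics/'+f+'.npz')
def ray(c,u,v):
    p=cv2.undistortPoints(np.array([[[u,v]]],float),c['camera_matrix'],c['distortion'])[0,0]
    R=c['R'];d=R.T@np.array([p[0],p[1],1]);o=-R.T@c['t'];return o,d
def atz(c,u,v,z):
    o,d=ray(c,u,v);return o+d*(z-o[2])/d[2]
def proj(c,X):
    X=np.atleast_2d(np.array(X,float));r,_=cv2.Rodrigues(c['R']);return cv2.projectPoints(X,r,np.array(c['t'],float),c['camera_matrix'],c['distortion'])[0][:,0]
def crop(f,x0,y0,x1,y1,s,out):
    im=cv2.imread('pics/'+f+'.png')[y0:y1,x0:x1];cv2.imwrite('pics/'+out+'.png',cv2.resize(im,None,fx=s,fy=s,interpolation=cv2.INTER_CUBIC))
E
python3 - <<'E'
from h import *
for n in ['side','top','wrist']:
    c=snap(n,n+'0'); print(n,-c['R'].T@c['t'],c['R'][2])
print(get_obs(),pinch_z)
E
```

```text
pics
side [-0.10834024 -1.17699236  0.96163911] [ 0.40700864  0.70949061 -0.57529735]
top [ 0.43730903 -0.04622324  1.33050532] [ 0.06547503 -0.01758359 -0.99769927]
wrist [ 0.28108192 -0.56242479  0.3837348 ] [-0.24036755 -0.08771208 -0.96671093]
{'time': 0.15, 'q': array([-1.39446882e+00,  5.28268534e-01,  1.43359663e+00, -3.13862966e-05,
        1.18140050e+00, -1.78468338e-01]), 'joint_velocities': array([ 0.00046495, -0.0032404 , -0.00189673, -0.00073107, -0.0005746 ,
        0.00065133]), 'joint_torque': array([ 1.03817772e-03, -4.40431809e+01, -1.76842386e+01,  6.33544195e-02,
        5.52220421e-02, -9.62794729e-05]), 'position': array([ 0.21706263, -0.5855013 ,  0.22179027]), 'tool_rot': array([-0.12479612,  0.69660012, -0.6954171 ,  0.12477686]), 'ft_force': array([-0.61560758, -0.02514505,  0.69149015]), 'moment': array([ 0.02075802, -0.03470642, -0.00814616]), 'grip_width': 0.08671290099236853} 0.0187
```

View pics/top0.png

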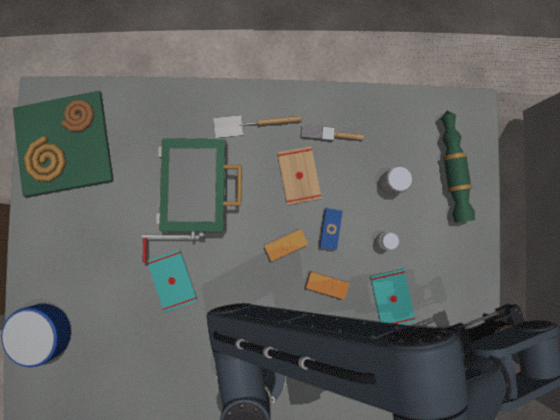

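View pics/side0.png

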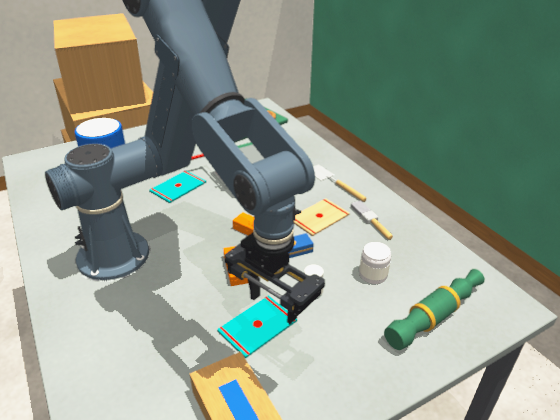

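View pics/wrist0.png

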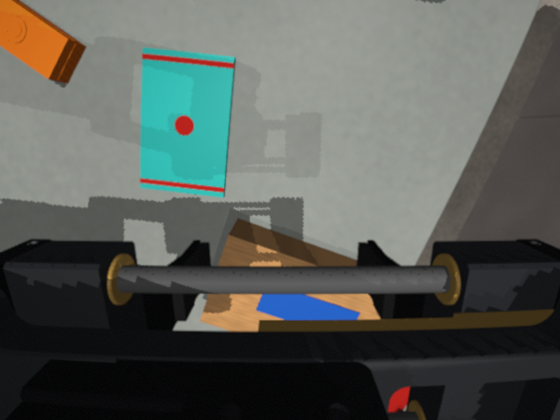

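Run:
```python
from h import *
crop('top0',130,100,350,300,3.5,'t0a')
c=load('top0')
for n,u,v,z in [('bar',233,185,.085),('board',299,175,.008),('pin',145,250,.05),('plinth',332,230,.034),('tin',398,180,.09),('jar',389,241,.08)]:
    print(n,atz(c,u,v,z).round(3))
```

```text
bar [0.587 0.066 0.085]
board [ 0.634 -0.134  0.008]
pin [0.387 0.331 0.05 ]
plinth [ 0.462 -0.238  0.034]
tin [ 0.615 -0.426  0.09 ]
jar [ 0.432 -0.403  0.08 ]
```

View pics/t0a.png

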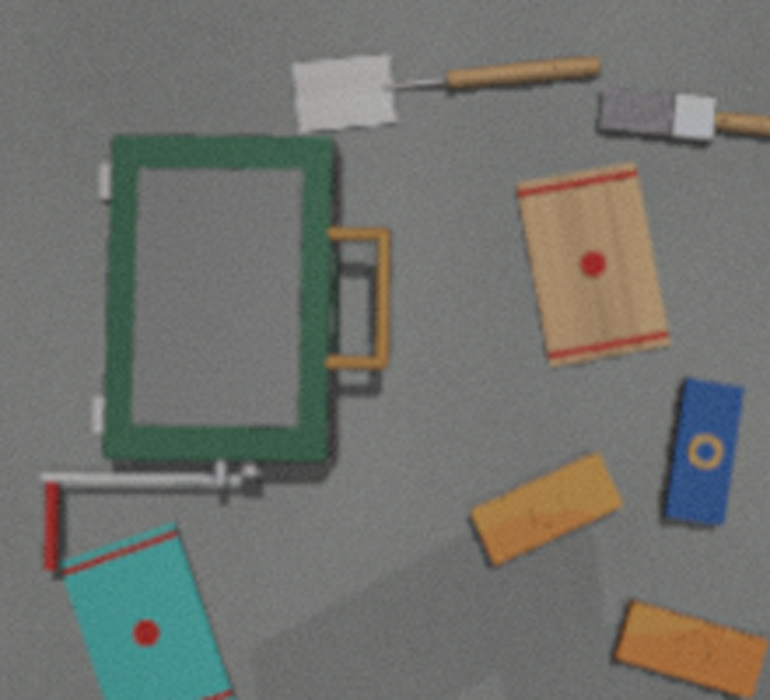

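```bash
cat >> h.py <<'E'
from scipy.spatial.transform import Rotation as Ro
def st():
    o=get_obs();R=Ro.from_quat(o['tool_rot']).as_matrix()
    z=R[:,2]; print('t',round(o['time'],2),'pos',o['position'].round(4),'jawyaw',round(float(np.degrees(np.arctan2(z[1],z[0]))),1),'down',R[:,1].round(3),'F',o['ft_force'].round(1),'w',round(o['grip_width'],4),'q',o['q'].round(2));return o
E
python3 - <<'E'
from h import *
c=load('top0');P=lambda u,v,z:atz(c,130+u/3.5,100+v/3.5,z)
L=np.array([P(112,136,.09),P(333,138,.09),P(328,458,.09),P(104,458,.09)]);print(L.round(3))
print([np.linalg.norm(L[i]-L[i-1]).round(3) for i in range(4)])
b1,b2=P(387,232,.091),P(384,365,.091);print('bar',b1,b2,np.linalg.norm(b1-b2))
for n,u,v,z in[('pintip',50,570,.056),('pinroot',52,485,.056),('board',592,264,.008),('bc1',518,185,.008),('bc2',635,166,.008),('bc3',668,344,.008),('bc4',552,364,.008),('plc',706,452,.034),('pla',715,382,.034),('plb',695,524,.034)]:print(n,P(u,v,z).round(3))
st()
E
```

```text
[[0.72  0.283 0.09 ]
 [0.723 0.094 0.09 ]
 [0.451 0.089 0.09 ]
 [0.446 0.277 0.09 ]]
[np.float64(0.275), np.float64(0.189), np.float64(0.272), np.float64(0.189)]
bar [0.64282049 0.04521072 0.091     ] [0.52989511 0.04418646 0.091     ] 0.11293002508452064
pintip [0.348 0.33  0.056]
pinroot [0.421 0.331 0.056]
board [ 0.633 -0.135  0.008]
bc1 [ 0.703 -0.066  0.008]
bc2 [ 0.724 -0.172  0.008]
bc3 [ 0.562 -0.205  0.008]
bc4 [ 0.541 -0.1    0.008]
plc [ 0.465 -0.237  0.034]
pla [ 0.527 -0.244  0.034]
plb [ 0.401 -0.228  0.034]
t 0.15 pos [ 0.2171 -0.5855  0.2218] jawyaw -69.7 down [-0.     0.002 -1.   ] F [-0.6 -0.   0.7] w 0.0867 q [-1.39  0.53  1.43 -0.    1.18 -0.18]
```

arm_command(
  plan=[
    [[1,1.7,0],-1],
    [[2,3.4,0],-2],
    [[3,5.1,0],-3],
    [[4,6.8,0],-3.9],
    [[5,8.5,0],-3.9],
  ],
  fingers=1,
  force=20,
)

```text
time: 0.65
position: [0.3427, -0.3717, 0.2224]
tool_rot: [-0.004, 0.707, -0.707, 0.004]
ft_force: [-0.5, -0.2, 0.0]
grip_width: 0.0869
```

arm_command(
  plan=[
    [[1,1.7,0],0],
    [[2,3.4,0],0],
    [[3,5.1,0],0],
    [[4,6.8,0],0],
    [[5,8.5,0],0],
  ],
)

```text
time: 1.15
position: [0.4678, -0.1591, 0.2225]
tool_rot: [0.005, -0.707, 0.707, -0.005]
ft_force: [0.5, -0.7, -0.7]
grip_width: 0.087
```

arm_command(
  plan=[
    [[1,1.7,0],0],
    [[2,3.4,0],0],
    [[3,5.1,0],0],
    [[4,6.8,0],0],
    [[4.8,8.0,0],0],
  ],
)

```text
time: 1.65
position: [0.5879, 0.042, 0.2223]
tool_rot: [-0.006, 0.707, -0.707, 0.006]
ft_force: [0.6, -1.0, -0.4]
grip_width: 0.0868
```

Run:
```python
from h import *
st();c=snap('wrist','w1');snap('side','s1')
```

```text
t 1.65 pos [0.5879 0.042  0.2223] jawyaw -89.1 down [-0.     0.001 -1.   ] F [ 0.6 -1.  -0.4] w 0.0868 q [-0.12  0.48  1.52  0.    1.14  1.44]
```

View pics/w1.png

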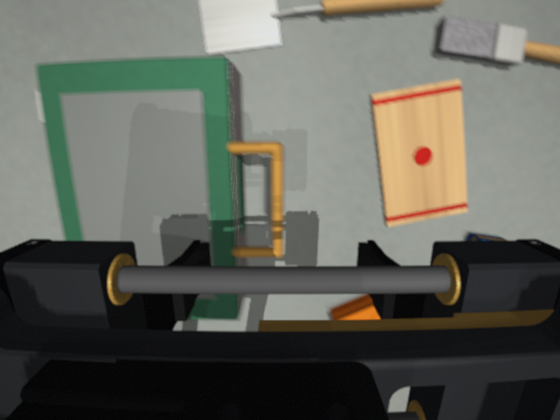

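View pics/s1.png

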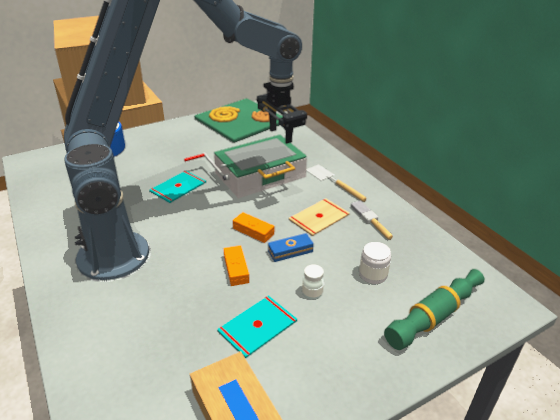

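Run:
```python
from h import *
c=load('w1')
for u,v in [(278,147),(277,255)]: print(atz(c,u,v,.088).round(4))
print(atz(c,423,156,.008))
```

```text
[0.6449 0.0473 0.088 ]
[0.5312 0.0468 0.088 ]
[ 0.63516963 -0.13568569  0.008     ]
```

arm_command(
  plan=[
    [[0,0.12,-1.5],0],
    [[0,0.12,-2.5],0],
    [[0,0.12,-2.5],0],
    [[0,0.12,-2.5],0],
  ],
  fingers=-0.17,
)

```text
time: 2.15
position: [0.5868, 0.0413, 0.16]
tool_rot: [0.005, -0.707, 0.707, -0.004]
ft_force: [1.0, 0.4, 0.1]
grip_width: 0.0626
```

arm_command(
  plan=[
    [[0,0.1,0],0],
    [[0,0.1,0],0],
    [[0,0.1,0],0],
    [[0,0.1,0],0],
  ],
)

```text
time: 2.55
position: [0.5876, 0.0444, 0.1609]
tool_rot: [0.005, -0.707, 0.707, -0.006]
ft_force: [0.4, -0.1, -0.5]
grip_width: 0.0375
```

Run:
```python
from h import *
st();c=snap('wrist','w2')
crop('w2',150,100,420,330,2.9,'w2c')
```

```text
t 2.55 pos [0.5876 0.0444 0.1609] jawyaw -89.2 down [ 0.002 -0.    -1.   ] F [ 0.4 -0.1 -0.5] w 0.0375 q [-0.11  0.56  1.59 -0.    1.    1.44]
```

View pics/w2c.png

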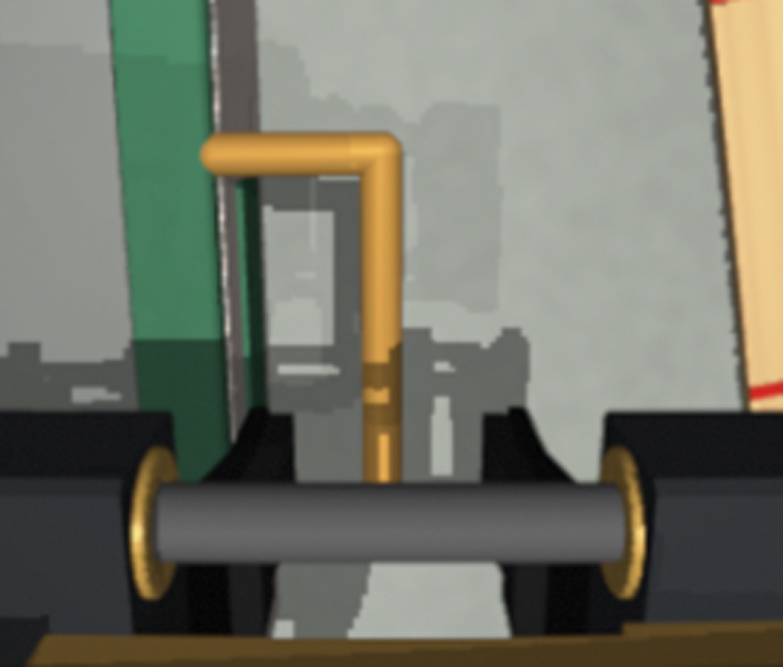

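arm_command(
  plan=[
    [[0,0.05,-1.3],0],
    [[0,0.05,-2.5],0],
    [[0,0.05,-3.8],0],
    [[0,0.05,-3.8],0],
  ],
)

```text
time: 3.0
position: [0.5837, 0.046, 0.0613]
tool_rot: [-0.008, 0.707, -0.707, 0.002]
ft_force: [-0.2, 0.7, 0.7]
grip_width: 0.0358
```

arm_command(
  plan=[
    [[0,0,0],0],
    [[0,0,0],0],
    [[0,0,0],0],
    [[0,0,0],0],
  ],
  fingers=-1,
  force=20,
)

```text
time: 3.4
position: [0.5882, 0.0458, 0.0666]
tool_rot: [-0.004, 0.707, -0.707, 0.006]
ft_force: [1.1, 10.4, 1.9]
grip_width: 0.012
```

Run:
```python
from h import *
st()
```

```text
t 3.4 pos [0.5882 0.0458 0.0666] jawyaw -89.2 down [ 0.003  0.    -1.   ] F [ 1.1 10.4  1.9] w 0.012 q [-0.11  0.69  1.65  0.    0.8   1.44]
```

```bash
cat >> h.py <<'E'
def arc(t0,t1,n,r,off=0.,sgn=-1):
    # prints rows grouped by 5, units of 25mm, along bin x axis (bx) and z
    bx=np.array([-0.014,1.0]);ts=np.linspace(t0,t1,n+1);f=lambda t:np.array([sgn*r*np.cos(t+off),r*np.sin(t+off)])
    for i in range(0,n,5):
        out=[]
        for k in range(i+1,min(i+5,n)+1):
            d=(f(ts[k])-f(ts[i]))/.025;out.append([[round(float(d[0]*bx[0]),2),round(float(d[0]*bx[1]),2),round(float(d[1]),2)],0])
        print(ts[min(i+5,n)].round(3),out)
E
python3 - <<'E'
from h import *
arc(0,1.85,20,.235,.0213)
E
```

```text
0.462 [[[-0.0, 0.06, 0.87], 0], [[-0.0, 0.2, 1.73], 0], [[-0.01, 0.41, 2.57], 0], [[-0.01, 0.71, 3.38], 0], [[-0.02, 1.08, 4.17], 0]]
0.925 [[[-0.01, 0.44, 0.75], 0], [[-0.01, 0.95, 1.46], 0], [[-0.02, 1.52, 2.11], 0], [[-0.03, 2.14, 2.71], 0], [[-0.04, 2.83, 3.25], 0]]
1.388 [[[-0.01, 0.73, 0.48], 0], [[-0.02, 1.5, 0.88], 0], [[-0.03, 2.3, 1.21], 0], [[-0.04, 3.13, 1.47], 0], [[-0.06, 3.98, 1.65], 0]]
1.85 [[[-0.01, 0.86, 0.1], 0], [[-0.02, 1.73, 0.12], 0], [[-0.04, 2.6, 0.06], 0], [[-0.05, 3.46, -0.08], 0], [[-0.06, 4.3, -0.3], 0]]
```

arm_command(
  plan=[
    [[0,0.06,0.87],0],
    [[0,0.2,1.73],0],
    [[-0.01,0.41,2.57],0],
    [[-0.01,0.71,3.38],0],
    [[-0.02,1.08,4.17],0],
  ],
)

```text
time: 3.9
position: [0.5877, 0.0718, 0.171]
tool_rot: [0.004, -0.706, 0.708, -0.006]
ft_force: [2.9, -0.5, -2.9]
grip_width: 0.0112
```

Run:
```python
from h import *
st();snap('side','s2')
```

```text
t 3.9 pos [0.5877 0.0718 0.171 ] jawyaw -89.2 down [ 0.003 -0.002 -1.   ] F [ 2.9 -0.5 -2.9] w 0.0112 q [-0.07  0.54  1.57 -0.    1.02  1.49]
```

View pics/s2.png

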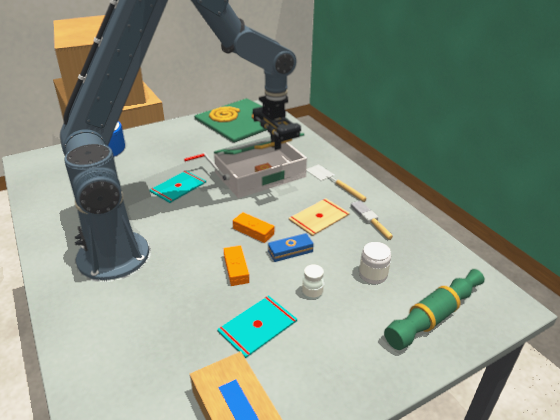

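The lid is lifting with the gripper (side view: bin interior visible near (262,170)). Continue the arc.

arm_command(
  plan=[
    [[-0.01,0.44,0.75],0],
    [[-0.01,0.95,1.46],0],
    [[-0.02,1.52,2.11],0],
    [[-0.03,2.14,2.71],0],
    [[-0.04,2.83,3.25],0],
  ],
)

```text
time: 4.45
position: [0.5868, 0.1394, 0.2535]
tool_rot: [0.004, -0.704, 0.71, -0.006]
ft_force: [-0.7, -10.7, 8.7]
grip_width: 0.0112
```

arm_command(
  plan=[
    [[-0.01,0.73,0.48],0],
    [[-0.02,1.5,0.88],0],
    [[-0.03,2.3,1.21],0],
    [[-0.04,3.13,1.47],0],
    [[-0.06,3.98,1.65],0],
  ],
)

```text
time: 4.95
position: [0.585, 0.2423, 0.2951]
tool_rot: [0.003, -0.706, 0.708, -0.007]
ft_force: [0.9, -2.5, 2.6]
grip_width: 0.0112
```

arm_command(
  plan=[
    [[-0.01,0.86,0.1],0],
    [[-0.02,1.73,0.12],0],
    [[-0.04,2.6,0.06],0],
    [[-0.05,3.46,-0.08],0],
    [[-0.06,4.3,-0.3],0],
  ],
)

```text
time: 5.45
position: [0.5832, 0.3513, 0.2852]
tool_rot: [-0.004, 0.707, -0.707, 0.006]
ft_force: [1.4, -0.5, 0.4]
grip_width: 0.0114
```

Run:
```python
from h import *
st();snap('side','s3')
```

```text
t 5.45 pos [0.5832 0.3513 0.2852] jawyaw -89.2 down [ 0.003  0.    -1.   ] F [ 1.4 -0.5  0.4] w 0.0114 q [ 0.38  0.55  1.21 -0.    1.38  1.94]
```

View pics/s3.png

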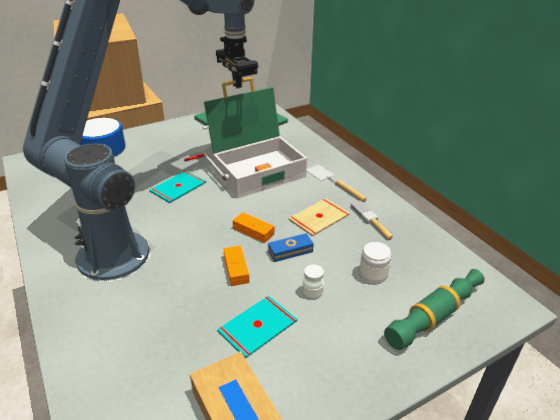

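arm_command(
  plan=[
    [[0,0.2,0],0],
    [[0,0.3,0],0],
    [[0,0.3,0],0],
    [[0,0.3,0],0],
  ],
  fingers=0,
)

```text
time: 5.9
position: [0.5825, 0.3573, 0.284]
tool_rot: [0.005, -0.707, 0.707, -0.005]
ft_force: [-0.2, -0.1, -1.2]
grip_width: 0.0352
```

arm_command(
  plan=[
    [[0,0,1],0],
    [[0,0,2.5],0],
    [[0,0,3],0],
    [[0,0,3],0],
  ],
)

```text
time: 6.3
position: [0.5838, 0.358, 0.3622]
tool_rot: [-0.003, 0.708, -0.706, 0.007]
ft_force: [0.3, -0.4, 0.7]
grip_width: 0.043
```

Run:
```python
from h import *
st();snap('side','s4');snap('wrist','w4');snap('top','t4')
crop('s4',130,60,370,240,3.3,'s4c')
```

```text
t 6.3 pos [0.5838 0.358  0.3622] jawyaw -89.2 down [ 0.005  0.002 -1.   ] F [ 0.3 -0.4  0.7] w 0.043 q [ 0.39  0.5   1.08 -0.    1.55  1.94]
```

View pics/s4c.png

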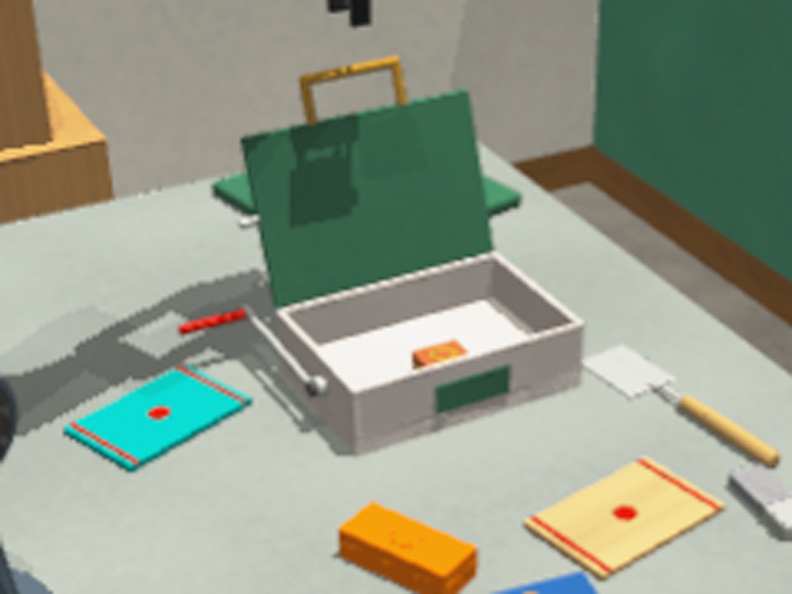

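View pics/w4.png

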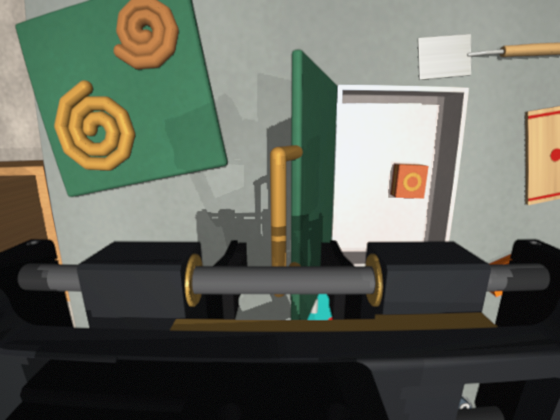

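View pics/t4.png

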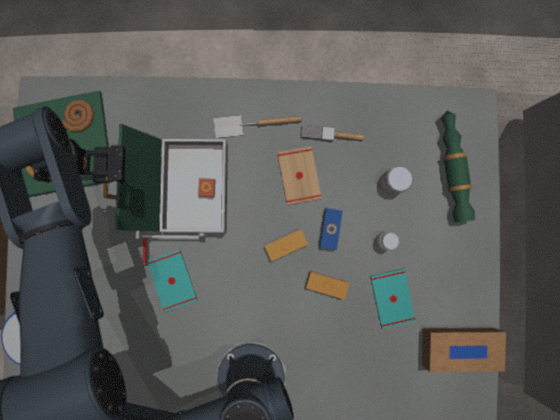

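arm_command(
  plan=[
    [[-1.7,-0.2,0],0],
    [[-3.4,-0.5,0],0],
    [[-5.1,-0.8,0],0],
    [[-6.8,-1,0],0],
    [[-8.7,-1.2,0],0],
  ],
)

```text
time: 6.95
position: [0.3629, 0.327, 0.3572]
tool_rot: [0.006, -0.706, 0.708, -0.004]
ft_force: [0.2, 0.5, 0.2]
grip_width: 0.0434
```

arm_command(
  plan=[
    [[0,0,-1.8],0],
    [[0,0,-3.6],0],
    [[0,0,-5.4],0],
    [[0,0,-7.2],0],
    [[0,0,-8],0],
  ],
)

```text
time: 7.45
position: [0.3612, 0.3257, 0.1544]
tool_rot: [0.008, -0.705, 0.709, -0.002]
ft_force: [-0.5, 0.2, -0.3]
grip_width: 0.0431
```

Run:
```python
from h import *
st();c=snap('wrist','w5')
crop('w5',100,80,460,340,2.2,'w5c')
```

```text
t 7.45 pos [0.3612 0.3257 0.1544] jawyaw -89.2 down [-0.009 -0.005 -1.   ] F [-0.5  0.2 -0.3] w 0.0431 q [ 0.5   0.45  1.84 -0.    0.86  2.06]
```

View pics/w5c.png

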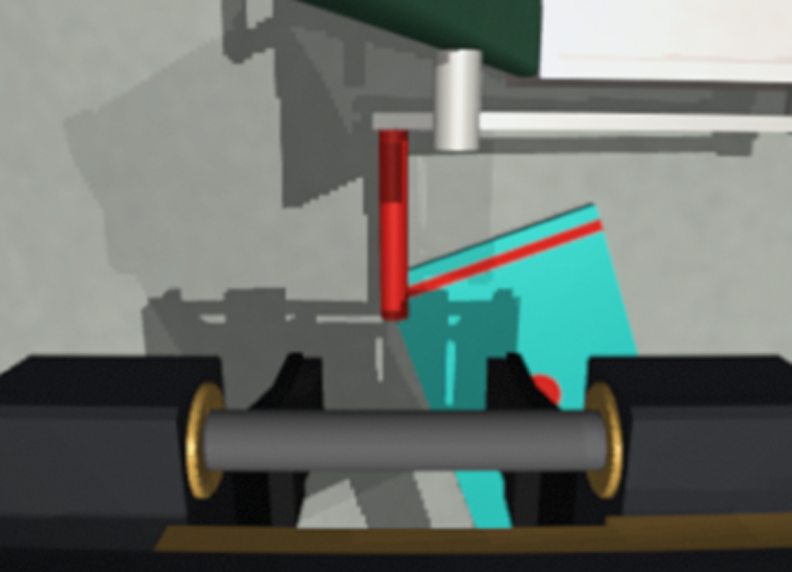

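Run:
```python
from h import *
c=load('w5')
for u,v in [(393,135),(394,316)]: print(atz(c,100+u/2.2,80+v/2.2,.053).round(4))
st()
```

```text
[0.4234 0.3291 0.053 ]
[0.3488 0.3278 0.053 ]
t 7.5 pos [0.3604 0.3251 0.1528] jawyaw -89.2 down [-0.012 -0.007 -1.   ] F [-0.6 -0.4 -1.9] w 0.0438 q [ 0.5   0.45  1.84 -0.    0.86  2.06]
```

arm_command(
  plan=[
    [[0.1,0.1,-1.5],0],
    [[0.1,0.1,-3],0],
    [[0.1,0.1,-4.2],0],
    [[0.1,0.1,-4.2],0],
    [[0.1,0.1,-4.2],0],
  ],
)

```text
time: 8.0
position: [0.3672, 0.3302, 0.0542]
tool_rot: [0.006, -0.707, 0.707, -0.005]
ft_force: [0.4, 1.0, 0.0]
grip_width: 0.0437
```

arm_command(
  plan=[
    [[0,0,0],0],
    [[0,0,0],0],
  ],
)

```text
time: 8.2
position: [0.3687, 0.3311, 0.056]
tool_rot: [-0.004, 0.708, -0.706, 0.006]
ft_force: [-0.2, 0.6, 1.2]
grip_width: 0.0435
```

arm_command(
  plan=[
    [[-0.1,-0.1,-1],0],
    [[-0.1,-0.1,-1],0],
    [[-0.1,-0.1,-1],0],
  ],
)

```text
time: 8.5
position: [0.3653, 0.3281, 0.0301]
tool_rot: [-0.005, 0.707, -0.707, 0.005]
ft_force: [-0.6, -0.3, -0.1]
grip_width: 0.0435
```

arm_command(
  plan=[
    [[0,0,0],0],
    [[0,0,0],0],
    [[0,0,0],0],
    [[0,0,0],0],
    [[0,0,0],0],
  ],
  fingers=-1,
  force=15,
)

```text
time: 9.0
position: [0.3654, 0.3286, 0.0295]
tool_rot: [-0.004, 0.708, -0.707, 0.005]
ft_force: [-5.8, 16.9, -0.3]
grip_width: 0.0111
```

Run:
```python
from h import *
st()
arc(0,.975,10,.172,0,1)
```

```text
t 9.0 pos [0.3654 0.3286 0.0295] jawyaw -89.2 down [ 0.001  0.001 -1.   ] F [-5.8 16.9 -0.3] w 0.0111 q [0.5  0.69 1.91 0.   0.54 2.06]
0.488 [[[0.0, -0.03, 0.67], 0], [[0.0, -0.13, 1.33], 0], [[0.0, -0.29, 1.98], 0], [[0.01, -0.52, 2.62], 0], [[0.01, -0.8, 3.22], 0]]
0.975 [[[0.0, -0.34, 0.58], 0], [[0.01, -0.74, 1.12], 0], [[0.02, -1.19, 1.62], 0], [[0.02, -1.68, 2.07], 0], [[0.03, -2.22, 2.47], 0]]
```

arm_command(
  plan=[
    [[0,-0.03,0.67],0],
    [[0,-0.13,1.33],0],
    [[0,-0.29,1.98],0],
    [[0.01,-0.52,2.62],0],
    [[0.01,-0.8,3.22],0],
  ],
)

```text
time: 9.5
position: [0.3654, 0.3052, 0.1095]
tool_rot: [0.007, -0.705, 0.709, -0.006]
ft_force: [7.3, -13.5, -10.5]
grip_width: 0.0095
```

arm_command(
  plan=[
    [[0,-0.34,0.58],0],
    [[0.01,-0.74,1.12],0],
    [[0.02,-1.19,1.62],0],
    [[0.02,-1.68,2.07],0],
    [[0.03,-2.22,2.47],0],
  ],
)

```text
time: 10.0
position: [0.366, 0.2545, 0.1694]
tool_rot: [-0.003, 0.71, -0.704, 0.002]
ft_force: [2.2, 32.1, -32.4]
grip_width: 0.0145
```

Run:
```python
from h import *
st();snap('side','s6')
crop('s6',130,60,370,240,3.3,'s6c')
```

```text
t 10.0 pos [0.366  0.2545 0.1694] jawyaw -89.6 down [-0.001  0.008 -1.   ] F [  2.2  32.1 -32.4] w 0.0145 q [0.35 0.37 1.93 0.01 0.84 1.91]
```

View pics/s6c.png

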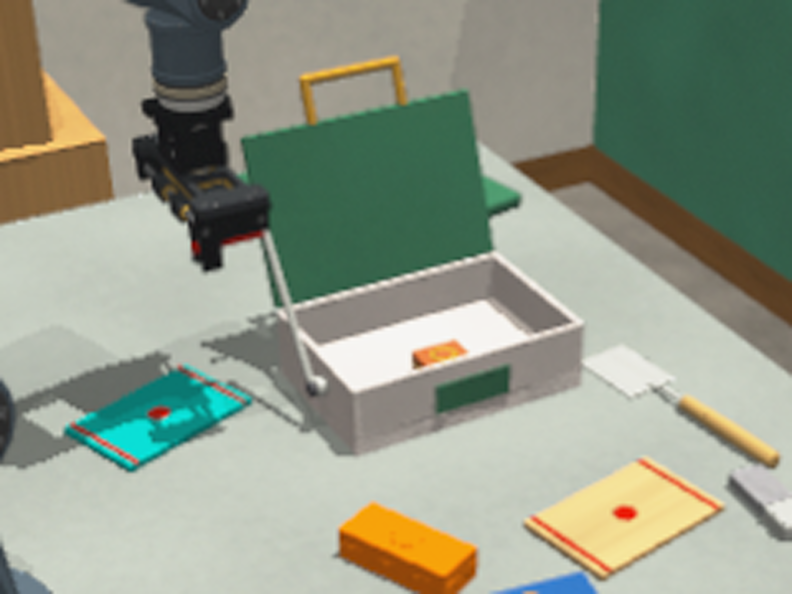

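arm_command(
  plan=[
    [[0,0.1,-0.12],0],
    [[0,0.1,-0.12],0],
  ],
)

```text
time: 10.25
position: [0.3662, 0.2581, 0.1697]
tool_rot: [-0.004, 0.71, -0.705, 0.004]
ft_force: [-4.6, 10.2, 11.3]
grip_width: 0.0113
```

arm_command(
  plan=[
    [[0,0,0],0],
    [[0,0,0],0],
    [[0,0,0],0],
    [[0,0,0],0],
    [[0,0,0],0],
  ],
  fingers=0,
)

```text
time: 10.75
position: [0.366, 0.2547, 0.1684]
tool_rot: [0.005, -0.707, 0.707, -0.005]
ft_force: [-0.8, -0.3, 0.6]
grip_width: 0.0409
```

arm_command(
  plan=[
    [[0,0,1.5],0],
    [[0,0,3],0],
    [[0,0,5],0],
    [[0,0,7.5],0],
    [[0,0,7.5],0],
  ],
)

```text
time: 11.25
position: [0.3688, 0.2559, 0.3617]
tool_rot: [-0.001, 0.708, -0.706, 0.009]
ft_force: [0.2, -0.1, -0.0]
grip_width: 0.0433
```

Run:
```python
from h import *
st();snap('side','s7');snap('top','t7')
crop('s7',130,60,370,240,3.3,'s7c')
```

```text
t 11.25 pos [0.3688 0.2559 0.3617] jawyaw -89.2 down [ 0.011  0.004 -1.   ] F [ 0.2 -0.1 -0. ] w 0.0433 q [ 0.36  0.12  1.65 -0.    1.36  1.91]
```

View pics/s7c.png

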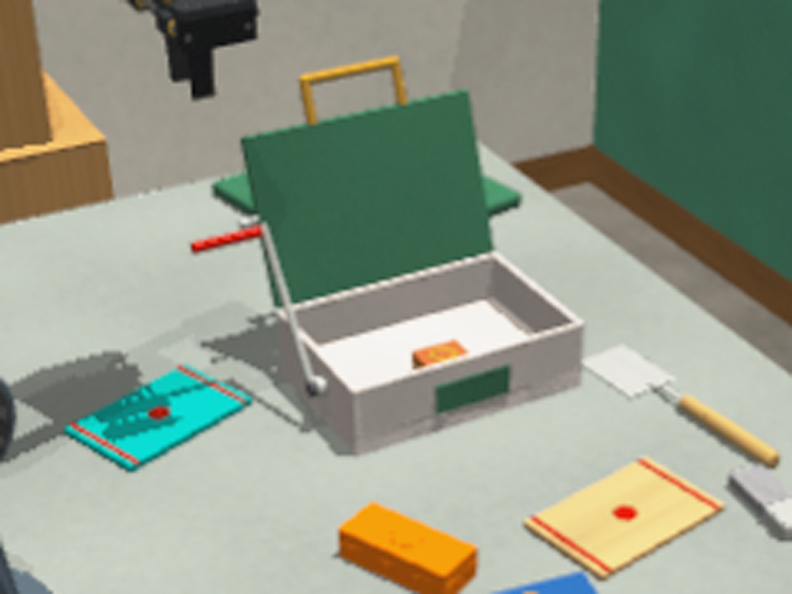

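```bash
cat >> h.py <<'E'
C=np.array([.585,.186]);bx=np.array([-.014,1.]);by=np.array([-1.,-.014])
def bw(x,y,z): p=C+bx*x+by*y; return [p[0],p[1],z]
E
python3 - <<'E'
from h import *
c=load('s7')
for a in [.8,.85,.9,.951,1.0]: print(a,(proj(c,bw(-.025+.172*np.cos(a),.231,.05+.172*np.sin(a)))[0]-[130,60])*3.3)
print('bar',[(t,(proj(c,[bw(.095-.235*np.cos(t+.021),y,.08+.235*np.sin(t+.021)) for y in(-.055,.055)])-[130,60])*3.3) for t in (1.7,1.8,1.9,2.0)])
arc(1.9,1.34,10,.235,.021)
E
```

```text
0.8 [185.73809424 253.24782573]
0.85 [187.41637517 250.71608128]
0.9 [189.24255089 248.55183292]
0.951 [191.25504075 246.733892  ]
1.0 [193.32822917 245.36755946]
bar [(1.7, array([[410.49259207,  64.33450452],
       [317.95618794,  83.33988136]])), (1.8, array([[400.74136561,  61.59085316],
       [308.98166307,  80.32498419]])), (1.9, array([[391.49572517,  61.04374776],
       [300.55362082,  79.56139198]])), (2.0, array([[382.84111427,  62.62630845],
       [292.74672929,  80.98065544]]))]
1.62 [[[0.01, -0.5, 0.17], 0], [[0.01, -1.01, 0.31], 0], [[0.02, -1.52, 0.41], 0], [[0.03, -2.04, 0.5], 0], [[0.04, -2.57, 0.55], 0]]
1.34 [[[0.01, -0.53, 0.02], 0], [[0.01, -1.05, 0.01], 0], [[0.02, -1.58, -0.02], 0], [[0.03, -2.1, -0.09], 0], [[0.04, -2.62, -0.18], 0]]
```

arm_command(
  plan=[
    [[1.6,0.8,0],0],
    [[3.3,1.6,0],0],
    [[5,2.5,0],0],
    [[6.8,3.3,0],0],
    [[8.6,4.1,0],0],
  ],
)

```text
time: 11.85
position: [0.5818, 0.3577, 0.3528]
tool_rot: [0.007, -0.706, 0.708, -0.003]
ft_force: [0.6, 0.5, 0.4]
grip_width: 0.0436
```

Run:
```python
from h import *
c=snap('wrist','w8');st();crop('w8',150,80,430,330,2.4,'w8c')
```

```text
t 11.9 pos [0.5899 0.3602 0.3495] jawyaw -89.3 down [ 0.001  0.001 -1.   ] F [ 7.6  3.6 -0.8] w 0.0435 q [0.39 0.52 1.08 0.   1.53 1.94]
```

View pics/w8c.png

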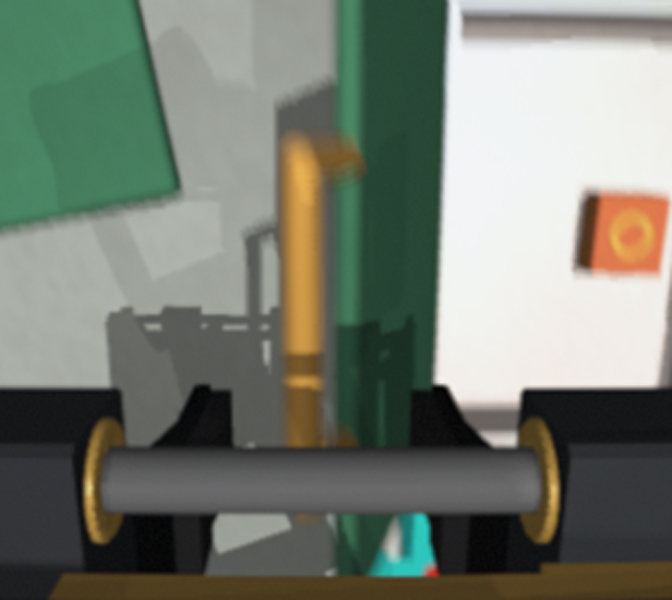

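arm_command(
  plan=[
    [[0,0.15,0],0],
    [[0,0.15,-1],0],
    [[0,0.15,-2],0],
    [[0,0.15,-3],0],
    [[0,0.15,-3],0],
  ],
)

```text
time: 12.4
position: [0.5766, 0.3595, 0.2757]
tool_rot: [0.009, -0.705, 0.709, -0.001]
ft_force: [-0.4, -0.2, -0.3]
grip_width: 0.0435
```

arm_command(
  plan=[
    [[0,0,0],0],
    [[0,0,0],0],
    [[0,0,0],0],
    [[0,0,0],0],
    [[0,0,0],0],
  ],
  fingers=-1,
  force=20,
)

```text
time: 12.9
position: [0.5814, 0.3614, 0.282]
tool_rot: [-0.005, 0.707, -0.707, 0.006]
ft_force: [-0.4, -0.3, 2.2]
grip_width: 0.0113
```

Run:
```python
from h import *
st();arc(1.9,1.40,10,.235,.021)
```

```text
t 12.9 pos [0.5814 0.3614 0.282 ] jawyaw -89.2 down [ 0.001  0.001 -1.   ] F [-0.4 -0.3  2.2] w 0.0113 q [0.39 0.56 1.2  0.   1.38 1.95]
1.65 [[[0.01, -0.45, 0.15], 0], [[0.01, -0.9, 0.28], 0], [[0.02, -1.36, 0.38], 0], [[0.03, -1.82, 0.46], 0], [[0.03, -2.28, 0.52], 0]]
1.4 [[[0.01, -0.47, 0.04], 0], [[0.01, -0.94, 0.05], 0], [[0.02, -1.41, 0.04], 0], [[0.03, -1.88, 0.0], 0], [[0.03, -2.34, -0.06], 0]]
```

arm_command(
  plan=[
    [[0.01,-0.45,0.15],0],
    [[0.01,-0.9,0.28],0],
    [[0.02,-1.36,0.38],0],
    [[0.03,-1.82,0.46],0],
    [[0.03,-2.28,0.52],0],
  ],
)

```text
time: 13.4
position: [0.5823, 0.3028, 0.2947]
tool_rot: [0.004, -0.707, 0.707, -0.005]
ft_force: [1.5, 1.9, 0.9]
grip_width: 0.0113
```

arm_command(
  plan=[
    [[0.01,-0.47,0.04],0],
    [[0.01,-0.94,0.05],0],
    [[0.02,-1.41,0.04],0],
    [[0.03,-1.88,0.0],0],
    [[0.03,-2.34,-0.06],0],
  ],
)

```text
time: 13.9
position: [0.583, 0.2446, 0.2918]
tool_rot: [0.005, -0.707, 0.707, -0.005]
ft_force: [4.4, 0.5, -2.1]
grip_width: 0.0111
```

arm_command(
  plan=[
    [[0,-0.1,-0.02],0],
    [[0,-0.2,-0.04],0],
    [[0,-0.2,-0.04],0],
  ],
)

```text
time: 14.2
position: [0.583, 0.2406, 0.2912]
tool_rot: [-0.005, 0.707, -0.707, 0.005]
ft_force: [4.4, 1.2, -3.7]
grip_width: 0.0111
```

Run:
```python
from h import *
st();snap('side','s9')
crop('s9',130,60,370,240,3.3,'s9c')
```

```text
t 14.2 pos [0.583  0.2406 0.2912] jawyaw -89.2 down [ 0.  0. -1.] F [ 4.4  1.2 -3.7] w 0.0111 q [ 0.21  0.47  1.34 -0.    1.34  1.77]
```

View pics/s9c.png

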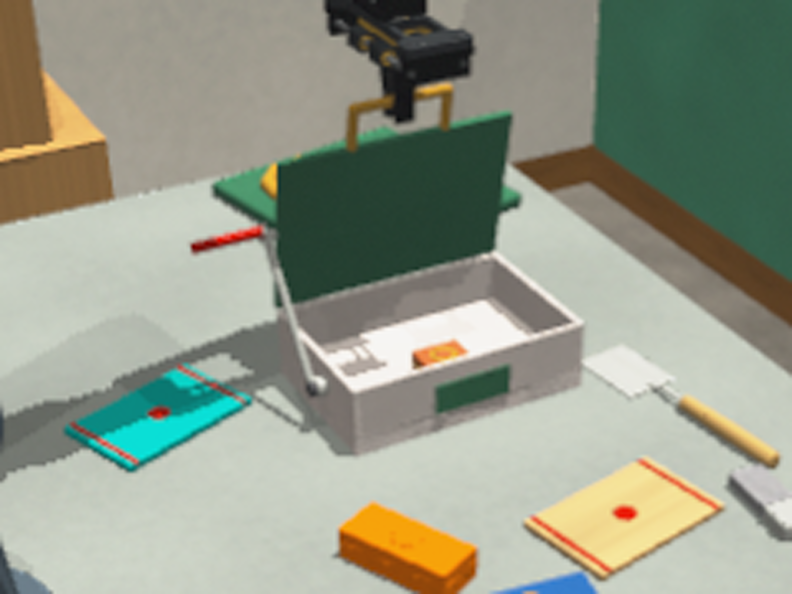

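arm_command(
  plan=[
    [[0,-0.1,-0.02],0],
    [[0,-0.15,-0.03],0],
    [[0,-0.15,-0.03],0],
  ],
)

```text
time: 14.55
position: [0.583, 0.2377, 0.2908]
tool_rot: [-0.005, 0.707, -0.707, 0.006]
ft_force: [5.6, 1.3, -3.0]
grip_width: 0.0112
```

arm_command(
  plan=[
    [[0,0,0],0],
    [[0,0,0],0],
    [[0,0,0],0],
    [[0,0,0],0],
    [[0,0,0],0],
  ],
  fingers=0,
)

```text
time: 15.05
position: [0.5822, 0.2369, 0.2908]
tool_rot: [0.005, -0.707, 0.707, -0.005]
ft_force: [-0.6, 0.5, 0.8]
grip_width: 0.0405
```

arm_command(
  plan=[
    [[0,0,1],0],
    [[0,0,2.5],0],
    [[0,0,3],0],
    [[0,0,3],0],
    [[0,0,3],0],
  ],
)

```text
time: 15.55
position: [0.5819, 0.2368, 0.3647]
tool_rot: [0.006, -0.707, 0.707, -0.004]
ft_force: [-0.3, 0.2, -0.6]
grip_width: 0.0438
```

Run:
```python
from h import *
st();snap('side','s10');snap('top','t10');snap('wrist','w10')
crop('s10',130,60,370,240,3.3,'s10c')
c=load('s10')
print('bar',[(t,(proj(c,[bw(.095-.235*np.cos(t+.021),y,.08+.235*np.sin(t+.021)) for y in(-.055,.055)])-[130,60])*3.3) for t in (1.28,1.37,1.44)])
```

```text
t 15.55 pos [0.5819 0.2368 0.3647] jawyaw -89.2 down [-0.002 -0.    -1.   ] F [-0.3  0.2 -0.6] w 0.0438 q [ 0.21  0.41  1.23 -0.    1.5   1.77]
bar [(1.28, array([[454.54709602, 100.20209636],
       [359.43114174, 120.94211161]])), (1.37, array([[444.94467299,  89.26420094],
       [350.26778506, 109.5551225 ]])), (1.44, array([[437.47393686,  81.95442905],
       [343.18585618, 101.92383082]]))]
```

View pics/s10c.png

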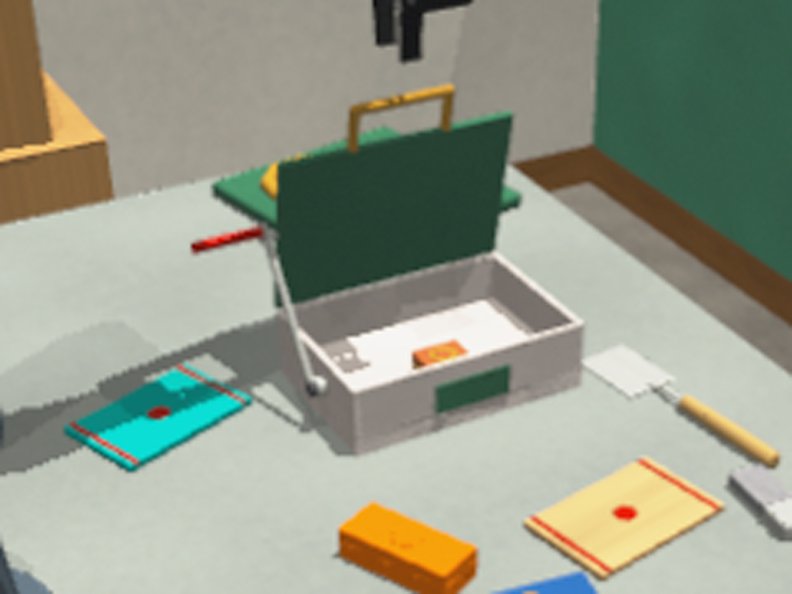

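View pics/t10.png

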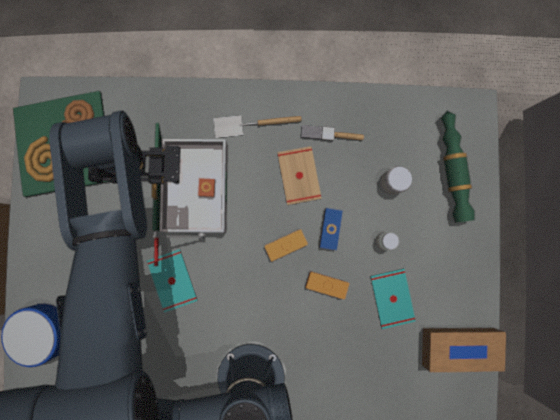

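View pics/w10.png

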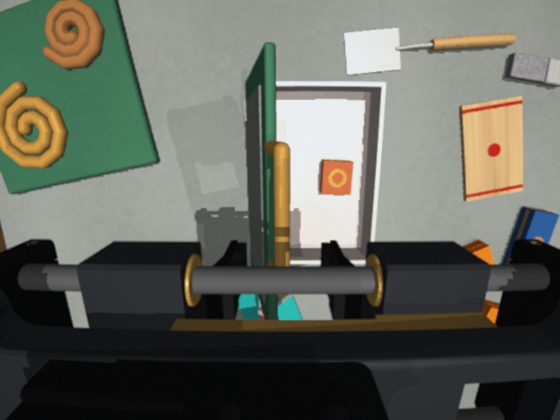

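arm_command(
  plan=[
    [[-0.9,-1.8,0],0],
    [[-1.8,-3.6,0],0],
    [[-2.7,-5.4,0],0],
    [[-3.6,-7.2,0],-1],
    [[-4.5,-9,0],-1.6],
  ],
  fingers=0.8,
)

```text
time: 16.2
position: [0.4691, 0.0121, 0.3646]
tool_rot: [0.044, 0.706, -0.706, -0.046]
ft_force: [1.1, -1.0, -0.8]
grip_width: 0.0742
```

arm_command(
  plan=[
    [[0,-1.9,-1],0],
    [[0,-3.8,-2],0],
    [[0,-5.6,-3.4],0],
    [[0,-7.4,-5],0],
    [[0,-9,-6],0],
  ],
)

```text
time: 16.7
position: [0.4696, -0.1949, 0.2258]
tool_rot: [0.044, 0.706, -0.705, -0.045]
ft_force: [0.5, -0.2, -0.7]
grip_width: 0.0781
```

Run:
```python
from h import *
st();snap('wrist','w11');snap('top','t11')
```

```text
t 16.7 pos [ 0.4696 -0.1949  0.2258] jawyaw -97.2 down [-0.002  0.002 -1.   ] F [ 0.5 -0.2 -0.7] w 0.0781 q [-0.61  0.37  1.72  0.    1.06  1.08]
```

View pics/w11.png

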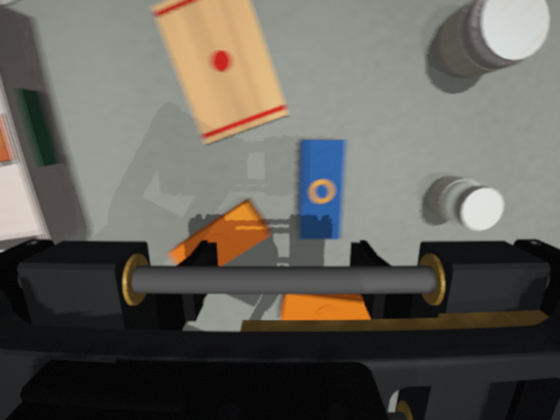

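View pics/t11.png

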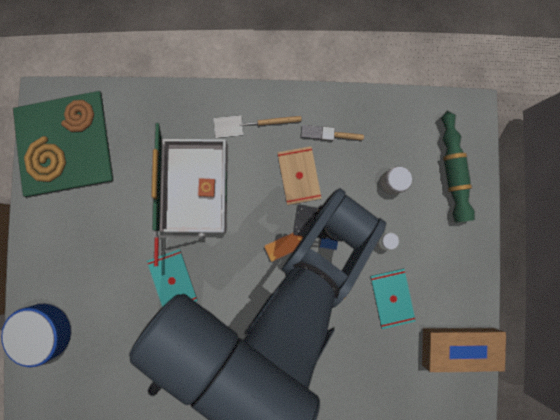

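Run:
```python
from h import *
c=load('w11')
Q=[atz(c,u,v,.034) for u,v in[(301,140),(345,141),(339,238),(299,239),(321,190)]]
print(np.round(Q,4)); a=(Q[0]+Q[1]-Q[2]-Q[3])/2;print(np.hypot(*a[:2]),np.degrees(np.arctan2(a[1],a[0])),sum(Q[:4])/4)
print(atz(c,221,61,.008))
```

```text
[[ 0.5291 -0.224   0.034 ]
 [ 0.5219 -0.2749  0.034 ]
 [ 0.4032 -0.2587  0.034 ]
 [ 0.4082 -0.2082  0.034 ]
 [ 0.4674 -0.2416  0.034 ]]
0.12088007149501755 -7.613966216565131 [ 0.4656009  -0.24147416  0.034     ]
[ 0.63221805 -0.14144911  0.008     ]
```

arm_command(
  plan=[
    [[0,-1.6,-1.5],0],
    [[0,-1.6,-3],0],
    [[0,-1.6,-3],0],
    [[0,-1.6,-3],0],
  ],
  fingers=0.55,
)

```text
time: 17.2
position: [0.4703, -0.2328, 0.1528]
tool_rot: [0.043, 0.707, -0.705, -0.045]
ft_force: [0.4, 0.5, -0.1]
grip_width: 0.0679
```

Run:
```python
from h import *
st();c=snap('wrist','w12');crop('w12',100,80,460,340,2.2,'w12c')
w=load('w11');print([atz(w,u,v,.034).round(3) for u,v in [(248,200),(272,230)]])
```

```text
t 17.2 pos [ 0.4703 -0.2328  0.1528] jawyaw -97.2 down [-0.002  0.002 -1.   ] F [ 0.4  0.5 -0.1] w 0.0679 q [-0.67  0.49  1.75  0.    0.9   1.02]
[array([ 0.466, -0.152,  0.034]), array([ 0.424, -0.176,  0.034])]
```

View pics/w12c.png

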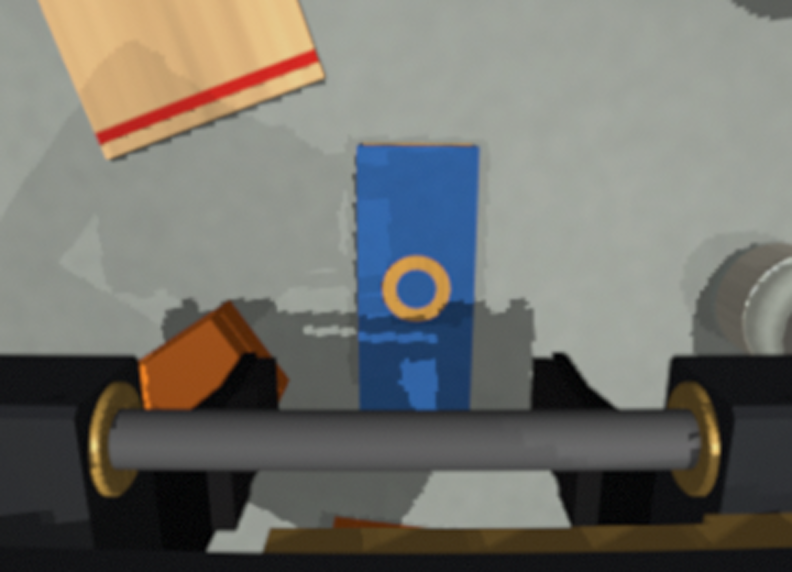

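Run:
```python
from h import *
c=load('w12');P=lambda u,v,z=.034:atz(c,100+u/2.2,80+v/2.2,z).round(4)
print(P(416,288),P(358,145),P(479,147),'or',P(288,380),P(230,302))
print('proj fing',[(proj(c,[.468+dx,y,z])[0]-[100,80])*2.2 for dx in(0.01,-.01) for y,z in((-.237+.034,.03),(-.237+.049,.03))])
```

```text
[ 0.4657 -0.2389  0.034 ] [ 0.5306 -0.222   0.034 ] [ 0.5235 -0.2726  0.034 ] or [ 0.4292 -0.1748  0.034 ] [ 0.4695 -0.1551  0.034 ]
proj fing [array([333.0164113 , 268.96123566]), array([300.07889869, 272.97775481]), array([339.62012669, 311.41708295]), array([307.22592486, 315.25821254])]
```

arm_command(
  plan=[
    [[-0.15,-0.2,-1.6],0],
    [[-0.15,-0.2,-3.2],0],
    [[-0.15,-0.2,-4.6],0],
    [[-0.15,-0.2,-5.2],0],
    [[-0.15,-0.2,-5.2],0],
  ],
)

```text
time: 17.75
position: [0.4675, -0.2382, 0.0232]
tool_rot: [0.044, 0.706, -0.706, -0.044]
ft_force: [0.3, 0.4, -0.0]
grip_width: 0.0672
```

arm_command(
  plan=[
    [[0,0,0],0],
    [[0,0,0],0],
  ],
)

```text
time: 17.95
position: [0.4687, -0.2398, 0.0252]
tool_rot: [-0.045, -0.705, 0.707, 0.043]
ft_force: [0.1, 0.2, -0.9]
grip_width: 0.0677
```

arm_command(
  plan=[
    [[-0.05,0.05,-0.7],0],
    [[-0.05,0.05,-0.7],0],
    [[-0.05,0.05,-0.7],0],
  ],
)

```text
time: 18.25
position: [0.4663, -0.2381, 0.0066]
tool_rot: [-0.045, -0.705, 0.706, 0.044]
ft_force: [-0.4, 0.4, -0.0]
grip_width: 0.0677
```

arm_command(
  plan=[
    [[0,0,0],0],
    [[0,0,0],0],
    [[0,0,0],0],
    [[0,0,0],0],
  ],
  fingers=-1,
  force=25,
)

```text
time: 18.65
position: [0.4661, -0.2378, 0.0061]
tool_rot: [-0.045, -0.706, 0.706, 0.044]
ft_force: [0.8, 1.1, 5.3]
grip_width: 0.0517
```

arm_command(
  plan=[
    [[0,0,0.5],0],
    [[0,0,1.5],0],
    [[0,0,3],0],
    [[0,0,4],0],
    [[0,0,4],0],
  ],
)

```text
time: 19.15
position: [0.4677, -0.2393, 0.109]
tool_rot: [-0.046, -0.704, 0.707, 0.042]
ft_force: [1.6, -0.6, -2.7]
grip_width: 0.0518
```

Run:
```python
from h import *
st();c=snap('side','s13');crop('s13',180,120,400,300,3.4,'s13c')
```

```text
t 19.15 pos [ 0.4677 -0.2393  0.109 ] jawyaw -97.2 down [ 0.006 -0.005 -1.   ] F [ 1.6 -0.6 -2.7] w 0.0518 q [-0.69  0.56  1.79 -0.    0.78  1.01]
```

View pics/s13c.png

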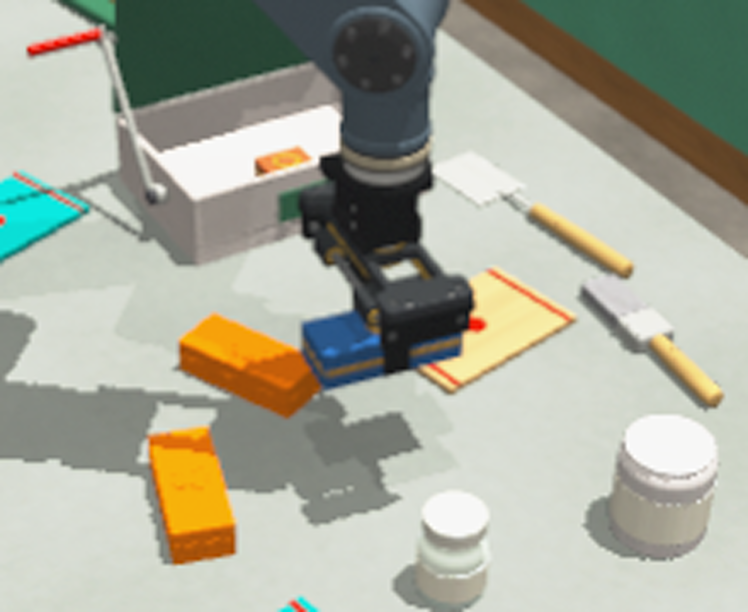

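arm_command(
  plan=[
    [[1.3,0.8,0],0.8],
    [[2.6,1.6,0],1.6],
    [[4,2.5,0],2.4],
    [[5.4,3.3,0],3.2],
    [[6.66,4.14,0],3.8],
  ],
)

```text
time: 19.7
position: [0.6324, -0.133, 0.103]
tool_rot: [-0.075, 0.704, -0.703, 0.073]
ft_force: [-0.3, -0.1, -3.2]
grip_width: 0.0519
```

arm_command(
  plan=[
    [[0,0,0],0],
    [[0,0,-1],0],
    [[0,0,-2.2],0],
    [[0,0,-3],0],
    [[0,0,-3],0],
  ],
)

```text
time: 20.2
position: [0.6273, -0.1331, 0.0253]
tool_rot: [-0.077, 0.705, -0.701, 0.069]
ft_force: [-1.0, 0.7, -2.3]
grip_width: 0.0518
```

Run:
```python
from h import *
st();c=snap('wrist','w14');crop('w14',100,80,460,340,2.2,'w14c');snap('side','s14');crop('s14',220,140,400,290,4,'s14c')
```

```text
t 20.2 pos [ 0.6273 -0.1331  0.0253] jawyaw -78.2 down [-0.011  0.004 -1.   ] F [-1.   0.7 -2.3] w 0.0518 q [-0.38  0.81  1.51 -0.    0.84  0.98]
```

View pics/w14c.png

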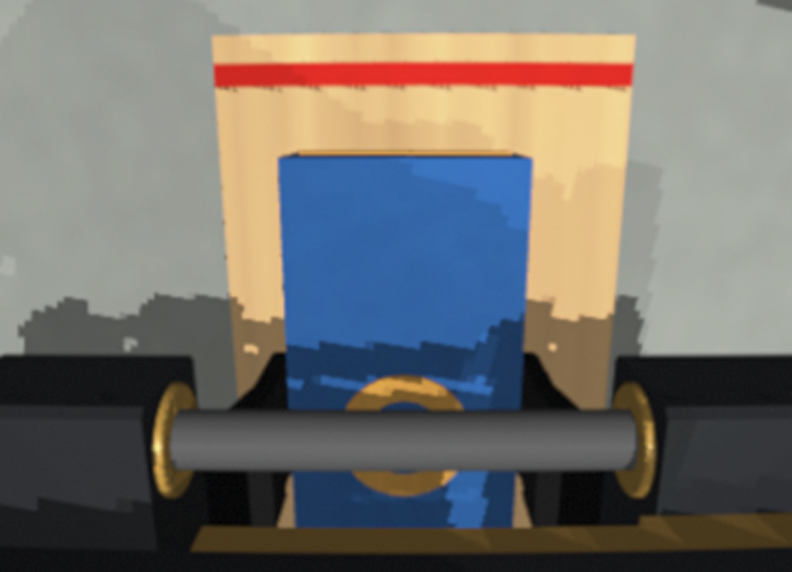

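View pics/s14c.png

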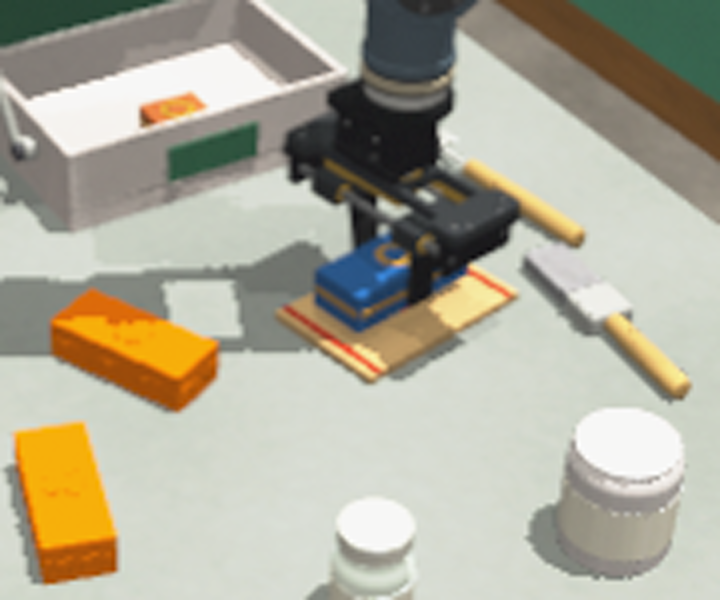

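arm_command(
  plan=[
    [[0,-0.12,0],0],
    [[0,-0.12,-0.3],0],
    [[0,-0.12,-0.5],0],
    [[0,-0.12,-0.5],0],
  ],
)

```text
time: 20.7
position: [0.6317, -0.1372, 0.0176]
tool_rot: [-0.073, 0.704, -0.703, 0.072]
ft_force: [0.2, 0.5, -3.2]
grip_width: 0.0519
```

Run:
```python
from h import *
st()
```

```text
t 20.7 pos [ 0.6317 -0.1372  0.0176] jawyaw -78.2 down [-0.001  0.    -1.   ] F [ 0.2  0.5 -3.2] w 0.0519 q [-0.39  0.82  1.51 -0.    0.82  0.98]
```

arm_command(
  plan=[
    [[0.05,0,-0.1],0],
    [[0.05,0,-0.16],0],
    [[0.05,0,-0.16],0],
  ],
)

```text
time: 21.0
position: [0.6339, -0.1374, 0.0142]
tool_rot: [0.073, -0.703, 0.703, -0.073]
ft_force: [1.0, 0.4, -2.2]
grip_width: 0.0518
```

arm_command(
  plan=[
    [[0,0,0],0],
    [[0,0,0],0],
    [[0,0,0],0],
    [[0,0,0],0],
    [[0,0,0],0],
  ],
  fingers=0.6,
)

```text
time: 21.5
position: [0.6337, -0.1374, 0.0143]
tool_rot: [0.073, -0.703, 0.703, -0.073]
ft_force: [0.5, -0.4, 0.2]
grip_width: 0.0692
```

arm_command(
  plan=[
    [[0,0,1],0],
    [[0,0,2.5],0],
    [[0,0,4],0],
    [[0,0,6],0],
    [[0,0,8],0],
  ],
)

```text
time: 22.0
position: [0.633, -0.1371, 0.2154]
tool_rot: [-0.073, 0.704, -0.703, 0.072]
ft_force: [0.6, -0.6, 0.3]
grip_width: 0.0695
```

Run:
```python
from h import *
st();c=snap('wrist','w15');snap('side','s15')
```

```text
t 22.0 pos [ 0.633  -0.1371  0.2154] jawyaw -78.2 down [-0.001  0.001 -1.   ] F [ 0.6 -0.6  0.3] w 0.0695 q [-0.39  0.57  1.38  0.    1.2   0.98]
```

View pics/w15.png

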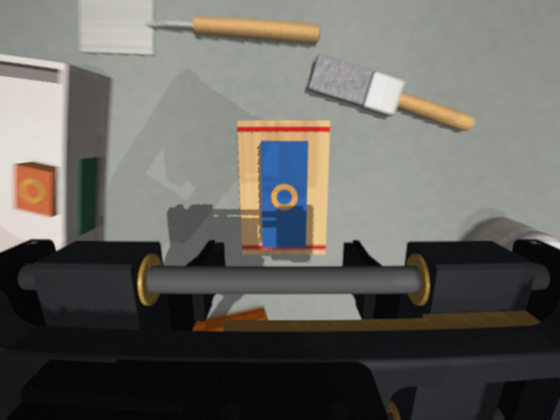

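View pics/s15.png

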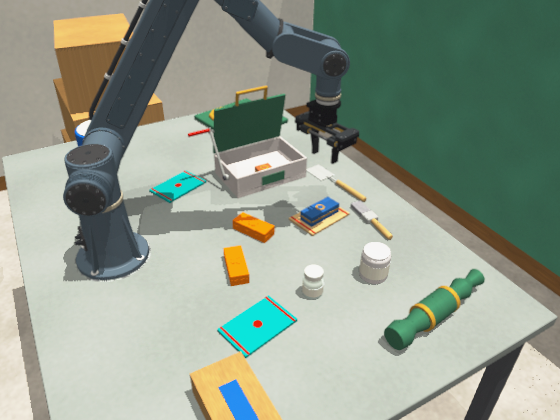

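Run:
```python
from h import *
crop('t10',150,120,240,250,5,'t10c')
c=load('t10');print(atz(c,206.5,187,.052)); w=load('w10');print(atz(w,337,178,.052)); v=load('w15');print(atz(v,34,190,.052), 'plinth ring',atz(v,284,197,.042))
print([atz(w,*p,.052).round(3) for p in[(322,160),(353,160),(353,194),(321,194)]])
```

```text
[0.58293499 0.14982185 0.052     ]
[0.58335105 0.14901472 0.052     ]
[0.58263961 0.15042127 0.052     ] plinth ring [ 0.63194726 -0.13877822  0.042     ]
[array([0.612, 0.175, 0.052]), array([0.613, 0.125, 0.052]), array([0.558, 0.121, 0.052]), array([0.557, 0.174, 0.052])]
```

View pics/t10c.png

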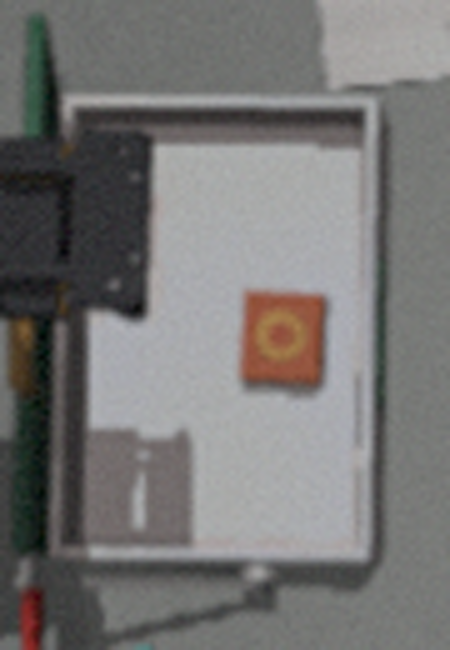

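arm_command(
  plan=[
    [[-0.2,1,0],1.7],
    [[-0.5,2,0],3.4],
    [[-0.8,3,0],5.1],
    [[-1,4,0],6.8],
    [[-1.2,5,0],8.5],
  ],
)

```text
time: 22.6
position: [0.6029, -0.0114, 0.2137]
tool_rot: [-0.325, 0.628, -0.628, 0.325]
ft_force: [-0.6, 0.2, 0.6]
grip_width: 0.0699
```

arm_command(
  plan=[
    [[-0.2,1.3,0],1.7],
    [[-0.4,2.6,0],3.4],
    [[-0.6,3.9,0],5.1],
    [[-0.8,5.2,0],6.8],
    [[-0.8,6.5,0],7.2],
  ],
)

```text
time: 23.1
position: [0.5824, 0.1514, 0.2136]
tool_rot: [0.503, -0.498, 0.497, -0.502]
ft_force: [0.6, 0.1, -0.5]
grip_width: 0.0698
```

arm_command(
  plan=[
    [[0,0,-1],0],
    [[0,0,-2],0],
    [[0,0,-3],0],
    [[0,0,-3.4],0],
    [[0,0,-3.4],0],
  ],
)

```text
time: 23.6
position: [0.5822, 0.15, 0.1273]
tool_rot: [0.502, -0.5, 0.498, -0.5]
ft_force: [0.4, 0.1, 0.3]
grip_width: 0.0697
```

Run:
```python
from h import *
st();c=snap('wrist','w16');snap('side','s16');crop('w16',100,60,460,340,2.1,'w16c')
```

```text
t 23.6 pos [0.5822 0.15   0.1273] jawyaw 0.3 down [-0.004 -0.    -1.   ] F [0.4 0.1 0.3] w 0.0697 q [ 0.07  0.62  1.58 -0.    0.95  0.06]
```

View pics/w16c.png

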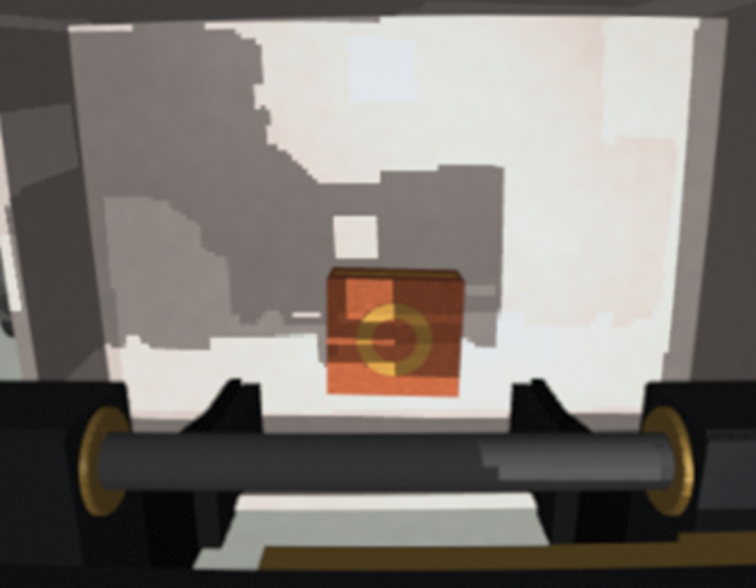

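View pics/s16.png

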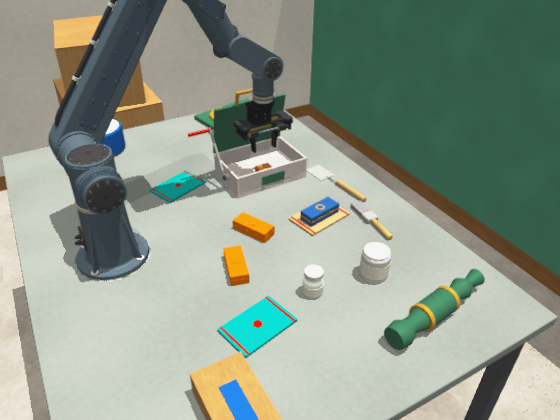

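Run:
```python
from h import *
c=load('w16');P=lambda u,v,z=.052:atz(c,100+u/2.1,60+v/2.1,z).round(4)
print(P(394,341),[P(*p) for p in[(329,277),(463,279),(459,397),(327,394)]]);st()
```

```text
[0.5841 0.1481 0.052 ] [array([0.5586, 0.1738, 0.052 ]), array([0.6106, 0.1734, 0.052 ]), array([0.6109, 0.1245, 0.052 ]), array([0.557 , 0.1253, 0.052 ])]
t 23.7 pos [0.5842 0.1501 0.1296] jawyaw 0.3 down [ 0.001  0.    -1.   ] F [ 0.4 -0.2  1.3] w 0.0699 q [0.07 0.61 1.57 0.   0.95 0.06]
```

arm_command(
  plan=[
    [[0,0,-1],0],
    [[0,0,-2],0],
    [[0,0,-3],0],
    [[0,0,-3.4],0],
    [[0,0,-3.4],0],
  ],
)

```text
time: 24.2
position: [0.5834, 0.15, 0.0438]
tool_rot: [0.502, -0.499, 0.498, -0.501]
ft_force: [0.4, -0.4, 0.1]
grip_width: 0.0695
```

arm_command(
  plan=[
    [[0,0,0],0],
    [[0,0,0],0],
  ],
)

```text
time: 24.4
position: [0.5849, 0.1502, 0.0457]
tool_rot: [-0.501, 0.498, -0.499, 0.502]
ft_force: [0.5, 0.0, 0.2]
grip_width: 0.0695
```

arm_command(
  plan=[
    [[0,0,-0.4],0],
    [[0,0,-0.65],0],
    [[0,0,-0.65],0],
  ],
)

```text
time: 24.7
position: [0.5827, 0.1501, 0.0268]
tool_rot: [0.502, -0.499, 0.498, -0.501]
ft_force: [0.0, 0.1, 0.0]
grip_width: 0.0695
```

arm_command(
  plan=[
    [[0,0,0],0],
    [[0,0,0],0],
    [[0,0,0],0],
    [[0,0,0],0],
    [[0,0,0],0],
  ],
  fingers=-1,
  force=25,
)

```text
time: 25.2
position: [0.584, 0.1502, 0.028]
tool_rot: [-0.501, 0.498, -0.499, 0.502]
ft_force: [-0.4, 0.6, -0.6]
grip_width: 0.0538
```

arm_command(
  plan=[
    [[0,0,0.5],0],
    [[0,0,1.5],0],
    [[0,0,3],0],
    [[0,0,5],0],
    [[0,0,6.5],0],
  ],
)

```text
time: 25.7
position: [0.5836, 0.1502, 0.1935]
tool_rot: [-0.501, 0.498, -0.499, 0.502]
ft_force: [1.2, 0.3, -1.2]
grip_width: 0.054
```

Run:
```python
from h import *
st();c=snap('wrist','w17');snap('side','s17');crop('s17',130,60,370,240,3.3,'s17c')
```

```text
t 25.7 pos [0.5836 0.1502 0.1935] jawyaw 0.3 down [ 0.002  0.    -1.   ] F [ 1.2  0.3 -1.2] w 0.054 q [0.07 0.53 1.52 0.   1.09 0.06]
```

View pics/w17.png

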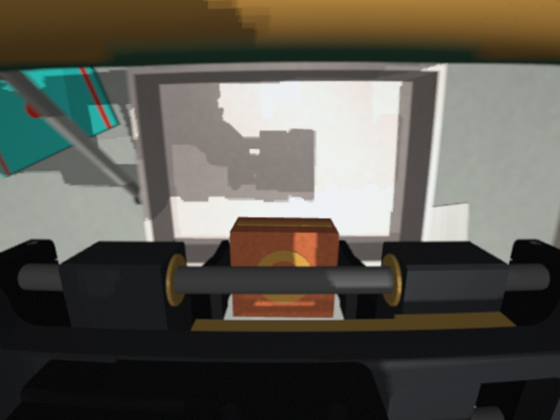

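View pics/s17c.png

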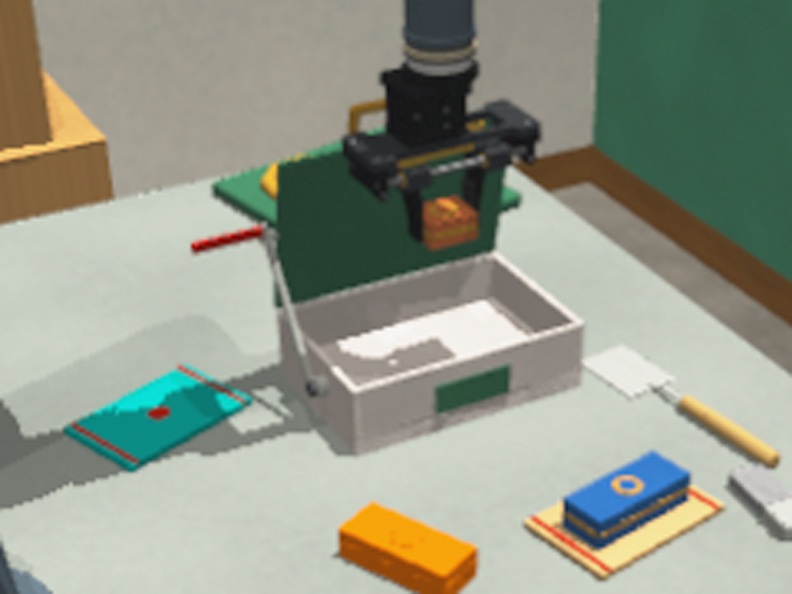

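arm_command(
  plan=[
    [[0.2,-1,0],0.5],
    [[0.5,-2.2,0],1],
    [[0.8,-3.5,0],1.5],
    [[1,-4.8,0],2],
    [[1.2,-6,0],2.3],
  ],
)

```text
time: 26.3
position: [0.6122, -0.001, 0.1891]
tool_rot: [0.55, -0.447, 0.444, -0.549]
ft_force: [0.1, -0.6, -1.4]
grip_width: 0.054
```

arm_command(
  plan=[
    [[0.2,-1.3,0],0],
    [[0.4,-2.6,0],0],
    [[0.6,-3.9,0],0],
    [[0.7,-4.7,0],0],
    [[0.8,-5.46,0],0],
  ],
)

```text
time: 26.8
position: [0.6326, -0.137, 0.1893]
tool_rot: [0.549, -0.447, 0.445, -0.549]
ft_force: [-0.2, -0.4, -2.1]
grip_width: 0.0538
```

arm_command(
  plan=[
    [[0,0,-1],0],
    [[0,0,-2],0],
    [[0,0,-3],0],
    [[0,0,-4],0],
    [[0,0,-4],0],
  ],
)

```text
time: 27.3
position: [0.6301, -0.1345, 0.0862]
tool_rot: [0.55, -0.449, 0.442, -0.548]
ft_force: [-0.8, 0.3, -1.5]
grip_width: 0.0537
```

arm_command(
  plan=[
    [[0,0,0],0],
    [[0,0,0],0],
  ],
)

```text
time: 27.5
position: [0.6347, -0.1365, 0.0918]
tool_rot: [-0.549, 0.445, -0.447, 0.549]
ft_force: [0.4, -0.1, -2.3]
grip_width: 0.0536
```

Run:
```python
from h import *
st();c=snap('wrist','w18');snap('side','s18');crop('s18',220,120,400,270,4,'s18c')
```

```text
t 27.5 pos [ 0.6347 -0.1365  0.0918] jawyaw 11.9 down [ 0.002 -0.001 -1.   ] F [ 0.4 -0.1 -2.3] w 0.0536 q [-0.38  0.72  1.47  0.    0.95 -0.59]
```

View pics/w18.png

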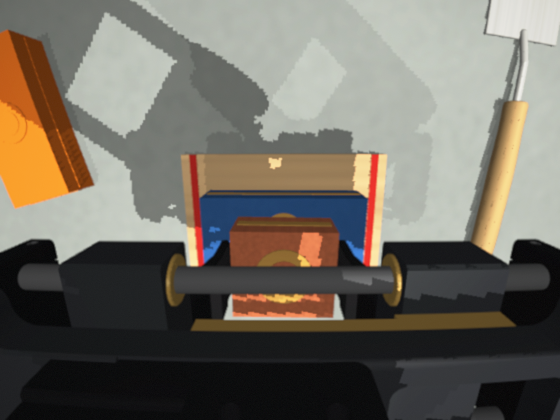

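View pics/s18c.png

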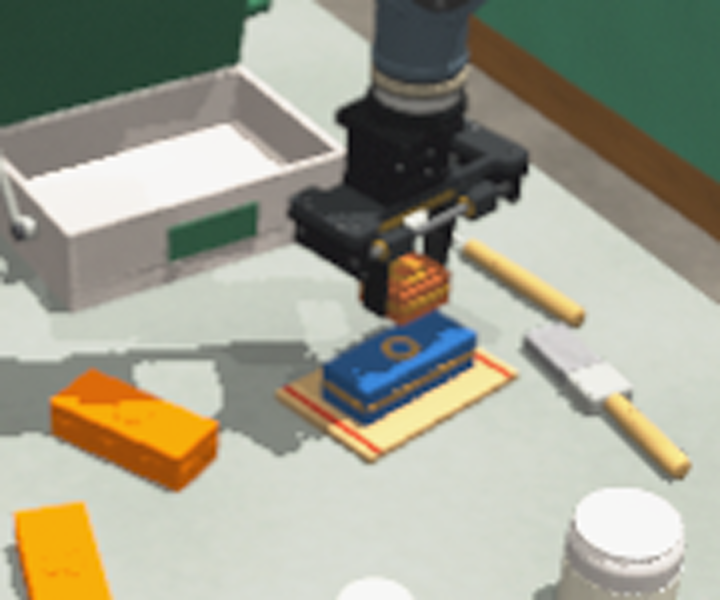

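arm_command(
  plan=[
    [[0,0,-0.8],0],
    [[0,0,-1.4],0],
    [[0,0,-1.7],0],
    [[0,0,-1.7],0],
  ],
)

```text
time: 28.0
position: [0.6332, -0.1362, 0.047]
tool_rot: [0.549, -0.446, 0.445, -0.549]
ft_force: [0.7, -0.1, -1.9]
grip_width: 0.0538
```

arm_command(
  plan=[
    [[0,0,0],0],
    [[0,0,0],0],
    [[0,0,0],0],
  ],
)

```text
time: 28.3
position: [0.6339, -0.1365, 0.0484]
tool_rot: [-0.549, 0.446, -0.446, 0.549]
ft_force: [0.5, 0.2, -2.3]
grip_width: 0.0541
```

arm_command(
  plan=[
    [[0,0,-0.07],0],
    [[0,0,-0.07],0],
    [[0,0,-0.07],0],
  ],
)

```text
time: 28.6
position: [0.6335, -0.1363, 0.0461]
tool_rot: [0.549, -0.446, 0.446, -0.549]
ft_force: [0.7, -0.2, -2.5]
grip_width: 0.054
```

arm_command(
  plan=[
    [[0,0,0],0],
    [[0,0,0],0],
    [[0,0,0],0],
    [[0,0,0],0],
    [[0,0,0],0],
  ],
  fingers=0.5,
)

```text
time: 29.1
position: [0.6337, -0.1364, 0.0462]
tool_rot: [-0.549, 0.446, -0.446, 0.549]
ft_force: [0.5, 0.3, -0.7]
grip_width: 0.0652
```

arm_command(
  plan=[
    [[0,0,1],0],
    [[0,0,2.5],0],
    [[0,0,4.5],0],
    [[0,0,6.5],0],
    [[0,0,8.5],0],
  ],
)

```text
time: 29.6
position: [0.6332, -0.1362, 0.2605]
tool_rot: [0.549, -0.446, 0.446, -0.549]
ft_force: [0.5, -0.5, 0.3]
grip_width: 0.0653
```

Run:
```python
from h import *
st();c=snap('wrist','w19');snap('side','s19');snap('top','t19');crop('s19',130,60,400,270,2.9,'s19c')
```

```text
t 29.6 pos [ 0.6332 -0.1362  0.2605] jawyaw 11.8 down [-0.  0. -1.] F [ 0.5 -0.5  0.3] w 0.0653 q [-0.38  0.52  1.33  0.    1.29 -0.59]
```

View pics/w19.png

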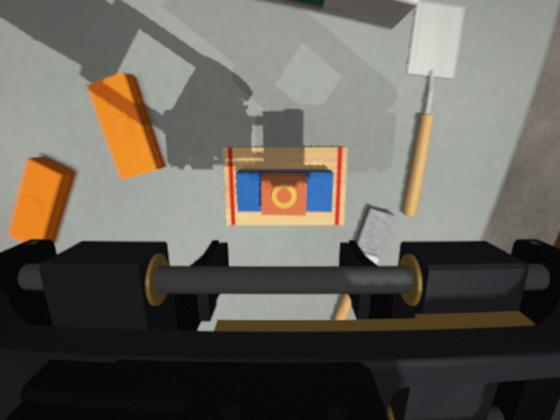

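View pics/s19c.png

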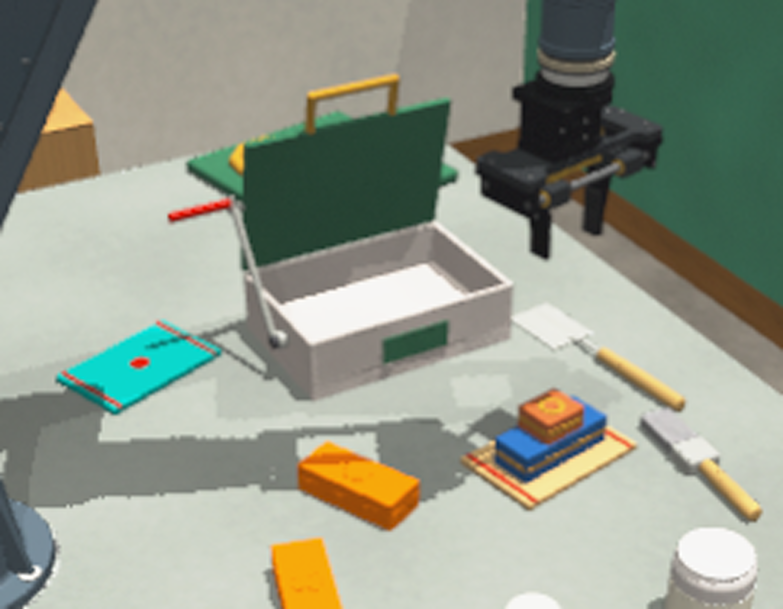

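arm_command(
  plan=[
    [[0,0,1.2],-1.7],
    [[0,0,2.4],-3.4],
    [[0,0,3.6],-5.1],
    [[-0.2,0.8,4.2],-6.8],
    [[-0.4,2,4.2],-8.5],
  ],
)

```text
time: 30.25
position: [0.6244, -0.0876, 0.3647]
tool_rot: [0.347, -0.615, 0.617, -0.348]
ft_force: [0.4, 0.7, -0.2]
grip_width: 0.0652
```

arm_command(
  plan=[
    [[-0.2,1.2,0],-1.7],
    [[-0.4,2.4,0],-3.4],
    [[-0.6,3.6,0],-5.1],
    [[-0.8,4.8,0],-6.8],
    [[-1,6,0],-8.5],
  ],
  fingers=0,
)

```text
time: 30.75
position: [0.5974, 0.0649, 0.3615]
tool_rot: [-0.103, 0.7, -0.7, 0.1]
ft_force: [0.6, 0.2, 0.6]
grip_width: 0.0441
```

arm_command(
  plan=[
    [[-0.2,1.4,0],-1.7],
    [[-0.4,2.8,0],-3.2],
    [[-0.6,4.2,0],-3.2],
    [[-0.65,5.6,0],-3.2],
    [[-0.65,6.93,0],-3.2],
  ],
)

```text
time: 31.25
position: [0.5811, 0.2383, 0.3616]
tool_rot: [0.007, -0.707, 0.707, -0.004]
ft_force: [1.0, 0.0, -0.3]
grip_width: 0.0437
```

Run:
```python
from h import *
snap('side','s20');c=snap('wrist','w20');st();crop('w20',150,80,430,330,2.4,'w20c')
w=load('t19');print('boss',atz(w,299,175,.07))
crop('t19',260,130,350,230,6,'t19c')
```

```text
t 31.35 pos [0.5809 0.2408 0.3614] jawyaw -88.9 down [-0.004  0.001 -1.   ] F [ 0.5 -0.7 -0.6] w 0.0437 q [0.21 0.42 1.23 0.   1.49 1.77]
boss [ 0.62464689 -0.12993243  0.07      ]
```

View pics/w20c.png

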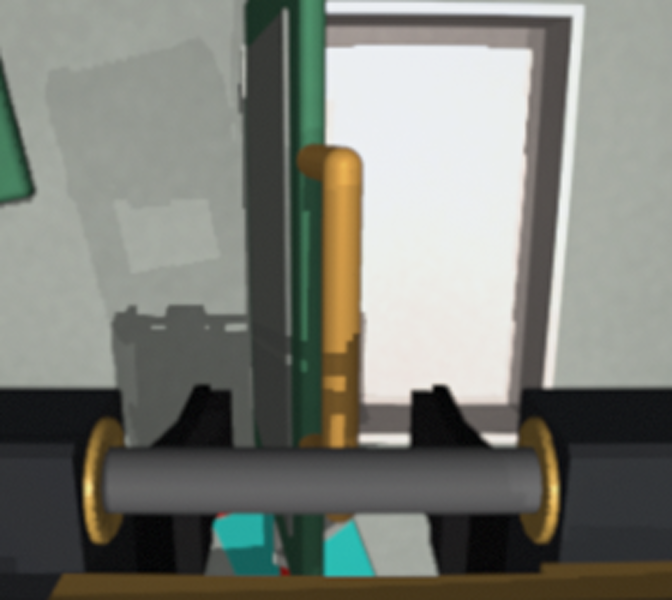

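View pics/s20.png

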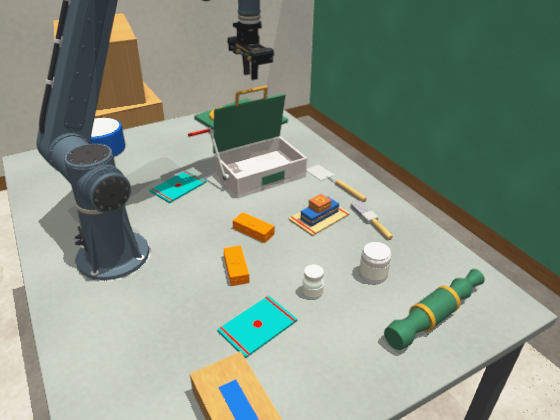

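Bar is ~5 mm to the right (−y) of the finger centre; the pile is intact. Shift, descend and grip.

arm_command(
  plan=[
    [[0,-0.2,0],0],
    [[0,-0.2,-1],0],
    [[0,-0.2,-2],0],
    [[0,-0.2,-2.9],0],
    [[0,-0.2,-2.9],0],
  ],
)

```text
time: 31.85
position: [0.5798, 0.2294, 0.2867]
tool_rot: [0.008, -0.706, 0.708, -0.001]
ft_force: [-1.0, -0.4, 0.2]
grip_width: 0.0433
```

arm_command(
  plan=[
    [[0,0,0],0],
    [[0,0,0],0],
    [[0,0,0],0],
    [[0,0,0],0],
    [[0,0,0],0],
  ],
  fingers=-1,
  force=20,
)

```text
time: 32.35
position: [0.5831, 0.2349, 0.2921]
tool_rot: [-0.004, 0.71, -0.705, 0.006]
ft_force: [1.8, 10.9, -1.4]
grip_width: 0.0114
```

Run:
```python
from h import *
st();arc(1.365,1.87,10,.235,.021)
```

```text
t 32.35 pos [0.5831 0.2349 0.2921] jawyaw -89.2 down [ 0.003  0.007 -1.   ] F [ 1.8 10.9 -1.4] w 0.0114 q [0.2  0.46 1.34 0.01 1.33 1.76]
1.618 [[[-0.01, 0.47, 0.08], 0], [[-0.01, 0.94, 0.13], 0], [[-0.02, 1.41, 0.15], 0], [[-0.03, 1.89, 0.16], 0], [[-0.03, 2.36, 0.14], 0]]
1.87 [[[-0.01, 0.47, -0.04], 0], [[-0.01, 0.94, -0.11], 0], [[-0.02, 1.41, -0.2], 0], [[-0.03, 1.87, -0.32], 0], [[-0.03, 2.32, -0.46], 0]]
```

arm_command(
  plan=[
    [[-0.01,0.55,0.06],0],
    [[-0.01,1.04,0.1],0],
    [[-0.02,1.51,0.12],0],
    [[-0.03,1.99,0.12],0],
    [[-0.03,2.48,0.1],0],
  ],
)

```text
time: 32.85
position: [0.5821, 0.2952, 0.2949]
tool_rot: [-0.004, 0.707, -0.707, 0.006]
ft_force: [0.6, -0.3, 4.6]
grip_width: 0.0112
```

arm_command(
  plan=[
    [[-0.01,0.47,-0.04],0],
    [[-0.01,0.94,-0.11],0],
    [[-0.02,1.41,-0.2],0],
    [[-0.03,1.87,-0.32],0],
    [[-0.03,2.32,-0.46],0],
  ],
)

```text
time: 33.35
position: [0.5811, 0.3537, 0.2823]
tool_rot: [-0.005, 0.708, -0.707, 0.006]
ft_force: [1.1, 0.6, 4.4]
grip_width: 0.011
```

arm_command(
  plan=[
    [[0,0.1,-0.02],0],
    [[0,0.1,-0.03],0],
  ],
)

```text
time: 33.55
position: [0.5811, 0.3557, 0.2815]
tool_rot: [-0.005, 0.708, -0.707, 0.006]
ft_force: [1.1, 2.4, 5.4]
grip_width: 0.0105
```

arm_command(
  plan=[
    [[0,0,0],0],
    [[0,0,0],0],
    [[0,0,0],0],
    [[0,0,0],0],
    [[0,0,0],0],
  ],
  fingers=0,
)

```text
time: 34.05
position: [0.5805, 0.3538, 0.2807]
tool_rot: [0.006, -0.707, 0.707, -0.004]
ft_force: [0.1, -0.5, 0.2]
grip_width: 0.0402
```

arm_command(
  plan=[
    [[0,0,1],0],
    [[0,0,2.5],0],
    [[0,0,3.1],0],
    [[0,0,3.1],0],
  ],
)

```text
time: 34.45
position: [0.5822, 0.3548, 0.3624]
tool_rot: [-0.003, 0.708, -0.706, 0.007]
ft_force: [-0.5, -1.0, 1.1]
grip_width: 0.043
```

Run:
```python
from h import *
st();snap('side','s21');crop('s21',130,60,370,240,3.3,'s21c')
```

```text
t 34.45 pos [0.5822 0.3548 0.3624] jawyaw -89.2 down [ 0.006  0.002 -1.   ] F [-0.5 -1.   1.1] w 0.043 q [ 0.38  0.5   1.09 -0.    1.54  1.94]
```

View pics/s21c.png

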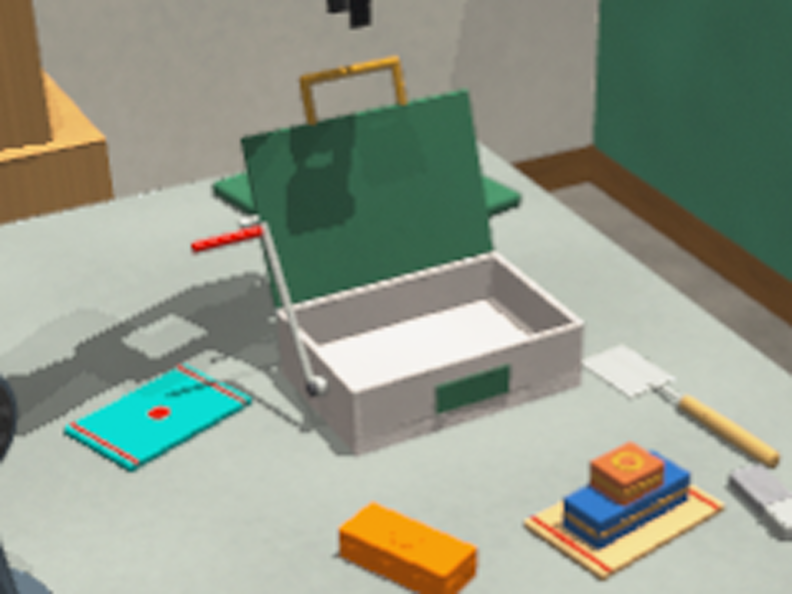

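arm_command(
  plan=[
    [[-1.7,-0.7,0],0],
    [[-3.4,-1.5,0],0],
    [[-5.1,-2.3,0],0],
    [[-6.8,-3.1,0],0],
    [[-8.6,-3.9,0],0],
  ],
)

```text
time: 35.0
position: [0.3631, 0.2555, 0.3567]
tool_rot: [0.006, -0.707, 0.708, -0.004]
ft_force: [-0.1, 0.4, 1.0]
grip_width: 0.0437
```

arm_command(
  plan=[
    [[0,0,-1.2],0],
    [[0,0,-2.4],0],
    [[0,0,-3.4],0],
    [[0,0,-3.4],0],
    [[0,0,-3.4],0],
  ],
)

```text
time: 35.5
position: [0.3652, 0.2566, 0.2731]
tool_rot: [0.006, -0.707, 0.707, -0.004]
ft_force: [-0.0, 0.0, -0.1]
grip_width: 0.0434
```

Run:
```python
from h import *
st();c=snap('wrist','w22');crop('w22',100,80,460,340,2.2,'w22c')
```

```text
t 35.5 pos [0.3652 0.2566 0.2731] jawyaw -89.2 down [-0.003 -0.001 -1.   ] F [-0.   0.  -0.1] w 0.0434 q [ 0.36  0.22  1.79 -0.    1.13  1.92]
```

View pics/w22c.png

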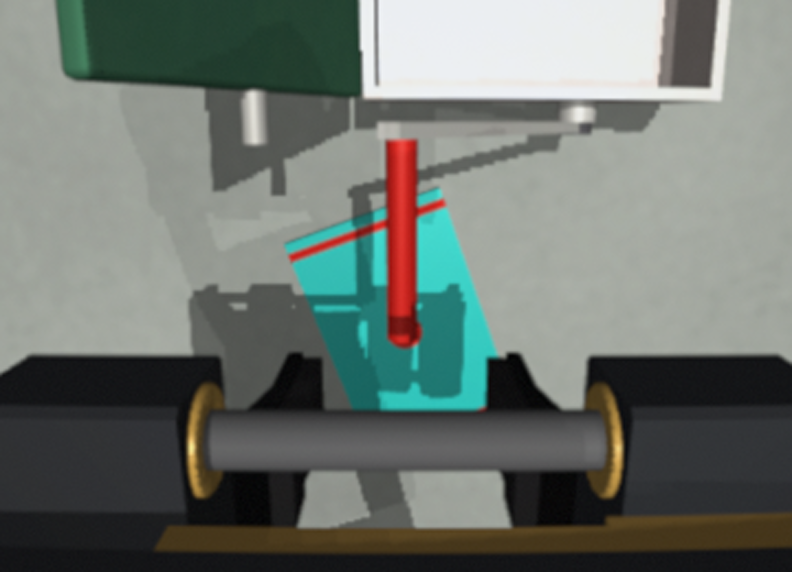

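Pin is centred between fingers (x≈403 of crop). Descend ~0.1 m to TCP z 0.170.

arm_command(
  plan=[
    [[0,0,-1.5],0],
    [[0,0,-3],0],
    [[0,0,-4.1],0],
    [[0,0,-4.1],0],
    [[0,0,-4.1],0],
  ],
)

```text
time: 36.05
position: [0.3669, 0.2573, 0.1722]
tool_rot: [-0.005, 0.707, -0.707, 0.006]
ft_force: [0.1, -1.0, 0.6]
grip_width: 0.0434
```

arm_command(
  plan=[
    [[0,0,0],0],
    [[0,0,0],0],
    [[0,0,0],0],
    [[0,0,0],0],
    [[0,0,0],0],
  ],
  fingers=-1,
  force=15,
)

```text
time: 36.55
position: [0.366, 0.2572, 0.1718]
tool_rot: [-0.005, 0.707, -0.707, 0.005]
ft_force: [-1.7, 8.6, 1.0]
grip_width: 0.0115
```

Run:
```python
from h import *
st();arc(.951,0.0,10,.172,0,1)
```

```text
t 36.55 pos [0.366  0.2572 0.1718] jawyaw -89.2 down [ 0.001  0.001 -1.   ] F [-1.7  8.6  1. ] w 0.0115 q [0.36 0.37 1.92 0.   0.85 1.92]
0.476 [[[-0.01, 0.51, -0.4], 0], [[-0.01, 0.99, -0.86], 0], [[-0.02, 1.41, -1.35], 0], [[-0.03, 1.79, -1.88], 0], [[-0.03, 2.12, -2.45], 0]]
0.0 [[[-0.0, 0.27, -0.6], 0], [[-0.01, 0.49, -1.21], 0], [[-0.01, 0.64, -1.85], 0], [[-0.01, 0.73, -2.5], 0], [[-0.01, 0.76, -3.15], 0]]
```

arm_command(
  plan=[
    [[-0.01,0.52,-0.4],0],
    [[-0.01,1.0,-0.86],0],
    [[-0.02,1.42,-1.35],0],
    [[-0.03,1.8,-1.88],0],
    [[-0.03,2.13,-2.45],0],
  ],
)

```text
time: 37.05
position: [0.3651, 0.3112, 0.1084]
tool_rot: [0.006, -0.707, 0.707, -0.006]
ft_force: [1.2, -1.2, 0.2]
grip_width: 0.0114
```

arm_command(
  plan=[
    [[0,0.27,-0.6],0],
    [[-0.01,0.49,-1.21],0],
    [[-0.01,0.64,-1.85],0],
    [[-0.01,0.73,-2.5],0],
    [[-0.01,0.76,-3.15],0],
  ],
)

```text
time: 37.55
position: [0.3648, 0.3296, 0.0295]
tool_rot: [0.006, -0.707, 0.708, -0.006]
ft_force: [0.1, -7.4, 23.9]
grip_width: 0.0114
```

arm_command(
  plan=[
    [[0,0,0],0],
    [[0,0,0],0],
  ],
)

```text
time: 37.75
position: [0.3646, 0.3295, 0.0299]
tool_rot: [0.006, -0.707, 0.707, -0.005]
ft_force: [0.8, -2.4, -2.5]
grip_width: 0.011
```

Run:
```python
from h import *
st();snap('side','s23');crop('s23',130,60,370,240,3.3,'s23c')
```

```text
t 37.75 pos [0.3646 0.3295 0.0299] jawyaw -89.1 down [-0.001 -0.001 -1.   ] F [ 0.8 -2.4 -2.5] w 0.011 q [ 0.51  0.69  1.91 -0.    0.55  2.06]
```

View pics/s23c.png

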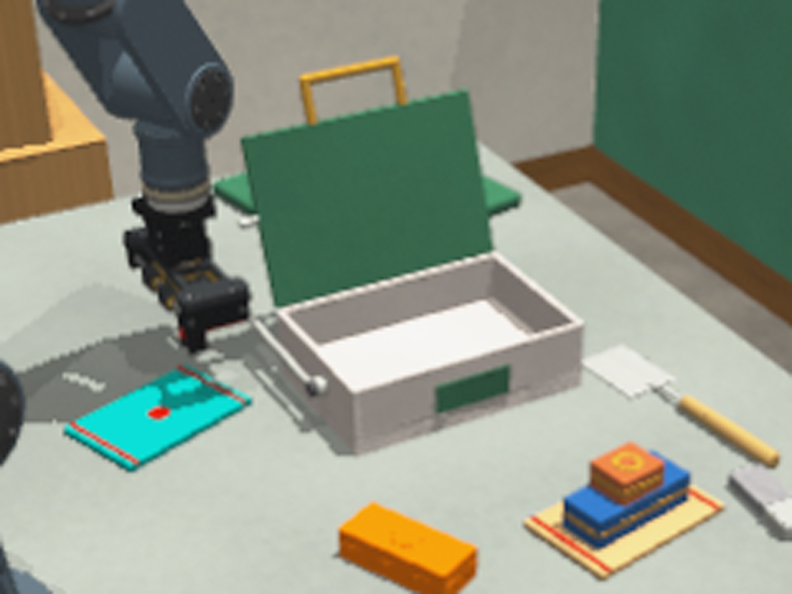

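Stay is fully folded. Release, rise, go back to the lid bar.

arm_command(
  plan=[
    [[0,0,0],0],
    [[0,0,0],0],
    [[0,0,0],0],
    [[0,0,0],0],
    [[0,0,0],0],
  ],
  fingers=0,
)

```text
time: 38.3
position: [0.3649, 0.3292, 0.0316]
tool_rot: [-0.005, 0.707, -0.707, 0.005]
ft_force: [0.2, 0.2, -0.4]
grip_width: 0.0405
```

arm_command(
  plan=[
    [[0,0,1.5],0],
    [[0,0,3.3],0],
    [[0,0,5.1],0],
    [[0,0,6.9],0],
    [[0,0,8.7],0],
  ],
)

```text
time: 38.8
position: [0.3643, 0.3288, 0.2508]
tool_rot: [-0.005, 0.707, -0.707, 0.005]
ft_force: [1.1, -0.0, 0.2]
grip_width: 0.0436
```

arm_command(
  plan=[
    [[0,0,1.6],0],
    [[0,0,3.2],0],
    [[0,0,4.7],0],
    [[0,0,4.7],0],
  ],
)

```text
time: 39.2
position: [0.3673, 0.3306, 0.3722]
tool_rot: [-0.001, 0.709, -0.705, 0.009]
ft_force: [0.4, 0.4, -0.1]
grip_width: 0.0435
```

arm_command(
  plan=[
    [[1.7,0.2,0],0],
    [[3.4,0.4,0],0],
    [[5.1,0.6,0],0],
    [[6.8,0.9,0],0],
    [[8.65,1.2,0],0],
  ],
)

```text
time: 39.7
position: [0.5818, 0.3591, 0.3651]
tool_rot: [0.006, -0.707, 0.707, -0.004]
ft_force: [0.5, -0.2, 0.1]
grip_width: 0.0436
```

Run:
```python
from h import *
c=snap('wrist','w24');st();crop('w24',150,80,430,330,2.4,'w24c')
```

```text
t 39.75 pos [0.5902 0.3591 0.3625] jawyaw -89.4 down [ 0.005  0.    -1.   ] F [7.1 2.1 0.4] w 0.0436 q [ 0.39  0.52  1.06 -0.    1.56  1.95]
```

View pics/w24c.png

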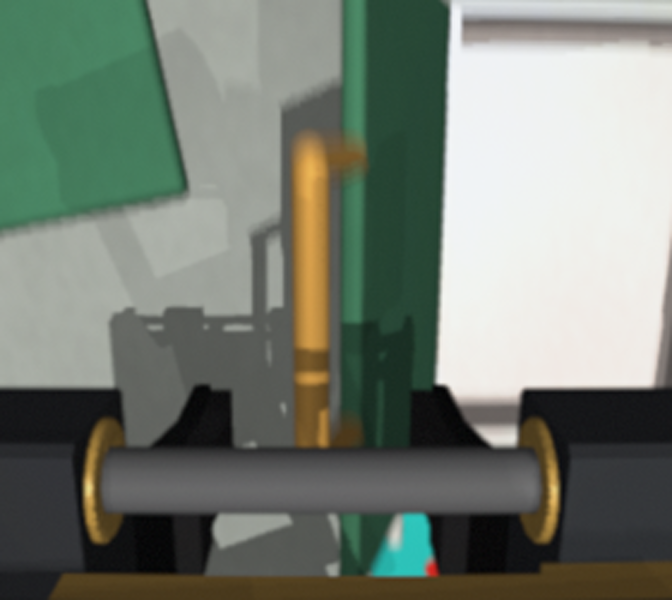

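arm_command(
  plan=[
    [[0,0.1,0],0],
    [[0,0.1,-1],0],
    [[0,0.1,-2],0],
    [[0,0.1,-3.4],0],
    [[0,0.1,-3.4],0],
  ],
)

```text
time: 40.25
position: [0.5759, 0.3602, 0.2756]
tool_rot: [0.01, -0.705, 0.709, -0.001]
ft_force: [-0.5, 0.1, -0.5]
grip_width: 0.0435
```

arm_command(
  plan=[
    [[0,0,0],0],
    [[0,0,0],0],
    [[0,0,0],0],
    [[0,0,0],0],
    [[0,0,0],0],
  ],
  fingers=-1,
  force=20,
)

```text
time: 40.75
position: [0.5814, 0.3618, 0.2824]
tool_rot: [-0.005, 0.707, -0.707, 0.006]
ft_force: [-0.8, -1.2, 3.8]
grip_width: 0.0114
```

Run:
```python
from h import *
st();arc(1.9,0.0,20,.235,.021)
```

```text
t 40.75 pos [0.5814 0.3618 0.2824] jawyaw -89.2 down [ 0.002  0.001 -1.   ] F [-0.8 -1.2  3.8] w 0.0114 q [ 0.39  0.56  1.2  -0.    1.38  1.95]
1.425 [[[0.01, -0.85, 0.27], 0], [[0.02, -1.73, 0.45], 0], [[0.04, -2.61, 0.55], 0], [[0.05, -3.51, 0.57], 0], [[0.06, -4.4, 0.5], 0]]
0.95 [[[0.01, -0.88, -0.15], 0], [[0.02, -1.74, -0.39], 0], [[0.04, -2.58, -0.71], 0], [[0.05, -3.38, -1.1], 0], [[0.06, -4.14, -1.57], 0]]
0.475 [[[0.01, -0.71, -0.54], 0], [[0.02, -1.37, -1.14], 0], [[0.03, -1.97, -1.8], 0], [[0.03, -2.5, -2.52], 0], [[0.04, -2.96, -3.29], 0]]
0.0 [[[0.01, -0.39, -0.8], 0], [[0.01, -0.7, -1.64], 0], [[0.01, -0.92, -2.5], 0], [[0.01, -1.07, -3.39], 0], [[0.02, -1.13, -4.28], 0]]
```

arm_command(
  plan=[
    [[0.01,-0.85,0.27],0],
    [[0.02,-1.73,0.45],0],
    [[0.04,-2.61,0.55],0],
    [[0.05,-3.51,0.57],0],
    [[0.06,-4.4,0.5],0],
  ],
)

```text
time: 41.25
position: [0.5829, 0.2508, 0.295]
tool_rot: [-0.004, 0.708, -0.707, 0.006]
ft_force: [-0.2, 0.4, 0.4]
grip_width: 0.0112
```

arm_command(
  plan=[
    [[0.01,-0.88,-0.15],0],
    [[0.02,-1.74,-0.39],0],
    [[0.04,-2.58,-0.71],0],
    [[0.05,-3.38,-1.1],0],
    [[0.06,-4.14,-1.57],0],
  ],
)

```text
time: 41.75
position: [0.5842, 0.1469, 0.255]
tool_rot: [-0.004, 0.707, -0.707, 0.005]
ft_force: [1.1, 1.1, -1.6]
grip_width: 0.0112
```

arm_command(
  plan=[
    [[0.01,-0.71,-0.54],0],
    [[0.02,-1.37,-1.14],0],
    [[0.03,-1.97,-1.8],0],
    [[0.03,-2.5,-2.52],0],
    [[0.04,-2.96,-3.29],0],
  ],
)

```text
time: 42.25
position: [0.5851, 0.073, 0.1722]
tool_rot: [-0.005, 0.707, -0.707, 0.005]
ft_force: [1.2, 0.9, -0.8]
grip_width: 0.0112
```

Run:
```python
from h import *
st()
```

```text
t 42.25 pos [0.5851 0.073  0.1722] jawyaw -89.2 down [ 0.001  0.    -1.   ] F [ 1.2  0.9 -0.8] w 0.0112 q [-0.07  0.54  1.57  0.    1.03  1.49]
```

arm_command(
  plan=[
    [[0.01,-0.39,-0.8],0],
    [[0.01,-0.7,-1.64],0],
    [[0.01,-0.92,-2.5],0],
    [[0.01,-1.05,-3.3],0],
    [[0.02,-1.1,-4.1],0],
  ],
)

```text
time: 42.75
position: [0.5854, 0.046, 0.0693]
tool_rot: [-0.005, 0.707, -0.707, 0.005]
ft_force: [-0.1, 3.1, 18.2]
grip_width: 0.011
```

arm_command(
  plan=[
    [[0,0,-0.1],0],
    [[0,0,-0.2],0],
    [[0,0,-0.2],0],
  ],
)

```text
time: 43.05
position: [0.5854, 0.0461, 0.0671]
tool_rot: [0.005, -0.707, 0.707, -0.005]
ft_force: [-3.7, 0.2, 12.1]
grip_width: 0.0112
```

arm_command(
  plan=[
    [[0,0,0],0],
    [[0,0,0],0],
    [[0,0,0],0],
    [[0,0,0],0],
    [[0,0,0],0],
  ],
  fingers=-0.25,
)

```text
time: 43.55
position: [0.5855, 0.0465, 0.0646]
tool_rot: [-0.005, 0.707, -0.707, 0.005]
ft_force: [0.1, -0.5, -0.4]
grip_width: 0.0321
```

arm_command(
  plan=[
    [[0,0,0.8],0],
    [[0,0,2],0],
    [[0,0,4],0],
    [[0,0,6],0],
    [[0,0,8],0],
  ],
)

```text
time: 44.05
position: [0.5851, 0.0467, 0.2663]
tool_rot: [-0.005, 0.707, -0.707, 0.005]
ft_force: [1.3, -0.8, -0.8]
grip_width: 0.0327
```

arm_command(
  plan=[
    [[-1,-1,1],0],
    [[-2,-2,1],0],
    [[-3,-3,1],0],
    [[-4,-4,1],0],
    [[-4,-5,1],0],
  ],
)

```text
time: 44.55
position: [0.4818, -0.0781, 0.2896]
tool_rot: [-0.006, 0.707, -0.707, 0.004]
ft_force: [-0.5, 0.2, 0.8]
grip_width: 0.0327
```

Run:
```python
from h import *
st();snap('side','s25');snap('top','t25');crop('s25',130,100,400,310,2.9,'s25c')
```

```text
t 44.55 pos [ 0.4818 -0.0781  0.2896] jawyaw -89.2 down [-0.004  0.001 -1.   ] F [-0.5  0.2  0.8] w 0.0327 q [-0.39  0.26  1.68 -0.    1.21  1.17]
```

View pics/s25c.png

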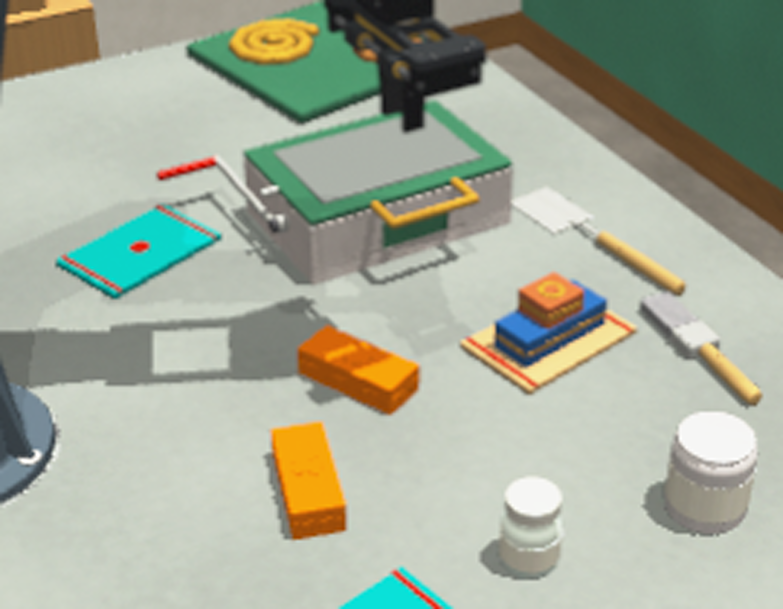

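View pics/t25.png

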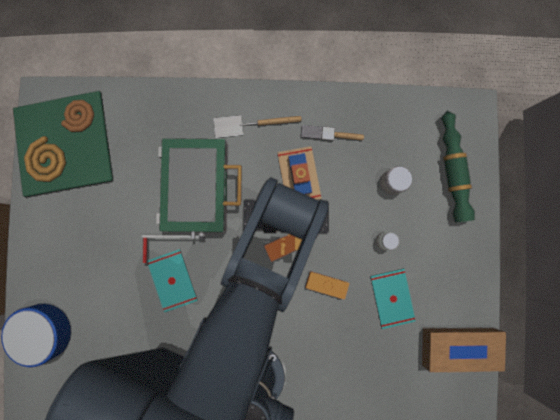

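Run:
```python
from h import *
c=load('s25')
for a in [0,.05,.1,.15,.25]: print(a,(proj(c,[bw(-.025+.172*np.cos(a),y,.05+.172*np.sin(a)) for y in(.154,.231)])-[130,100])*2.9)
for t in [0,.03,.06]:print(t,(proj(c,[bw(.095-.235*np.cos(t+.021),y,.08+.235*np.sin(t+.021)) for y in(-.055,.055)])-[130,100])*2.9)
crop('t25',265,130,335,220,7,'t25c')
P=lambda u,v,z:atz(c,130+u/2.9,100+v/2.9,z)
print('boss ring',P(552,289,.07),'plinth corners',P(497,341,.042),P(606,297,.042))
```

```text
0 [[214.40620555 161.78759443]
 [157.7773753  176.94169717]]
0.05 [[213.93858871 156.01406061]
 [157.14108627 171.11014711]]
0.1 [[213.60242974 150.3683833 ]
 [156.62814034 165.41076368]]
0.15 [[213.39954284 144.8631618 ]
 [156.2406443  159.85626569]]
0.25 [[213.39990011 134.3245238 ]
 [155.84959269 149.23285167]]
0 [[471.27023102 198.32577955]
 [389.8006088  222.88992982]]
0.03 [[471.29713917 193.13149854]
 [389.63633037 217.60617854]]
0.06 [[471.23026486 187.84079173]
 [389.38266909 212.22043313]]
boss ring [ 0.63535225 -0.13828264  0.07      ] plinth corners [ 0.55336584 -0.1585073   0.042     ] [ 0.7033275  -0.14797824  0.042     ]
```

View pics/t25c.png

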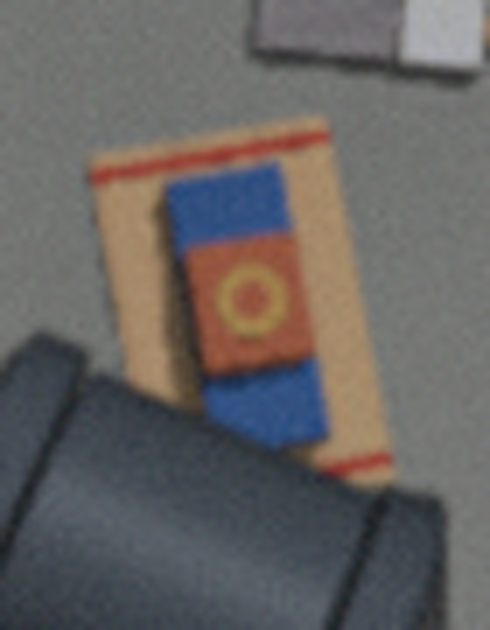

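arm_command(
  plan=[
    [[0,0,0],0],
    [[0,0,0],0],
    [[0,0,0],0],
  ],
)

```text
time: 44.95
position: [0.4857, -0.0774, 0.2896]
tool_rot: [-0.006, 0.707, -0.707, 0.005]
ft_force: [0.2, -0.3, 0.3]
grip_width: 0.0328
```

Run:
```python
from h import *
st();print(hand_in())
```

```text
t 44.95 pos [ 0.4857 -0.0774  0.2896] jawyaw -89.1 down [-0.  0. -1.] F [ 0.2 -0.3  0.3] w 0.0328 q [-0.39  0.27  1.67  0.    1.21  1.17]
the job is handed in; nothing more can be done
None
```

The job is done and handed in at about 45 s of the 210 s allowed. I propped the lid on the raised stay. Only two mouldings were present, the plinth and the boss. I piled the plinth and then the boss on the red dot of the plywood board, then folded the stay and shut the lid.

**Last checks, from the camera pictures:**
- **Lid:** propped at about 1.36 rad while I piled. It matches the shut position now.
- **Stay:** its pin matches the fully folded position.
- **Pile:** the boss centre measures about 4 mm from the red dot. Both mouldings look flat, ring side up and centred on the board. The plinth's two side-view corners gave an uneven fit, so I judged it from the wrist and top pictures.
- **Tin, jar, knife and brush:** they look unmoved in the last pictures, though I did not measure them.
- **Robot:** it was clear of everything at hand-in.

**Disagreement:** the boss's 54 mm length lay along the bin, not across from front to hinge as described. I gripped it along that length, and it was placed without trouble. One quick reading of the boss from the top camera, using a guessed pixel, came out about 10 mm off, so I did not use it. I noticed no knock to the plinth and no slackening of the grip.

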